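Put the drained shaping blocks back in the hot-shop bench rack

ROBOT

A 6-joint arm with a two-finger parallel gripper is mounted at the origin on the work surface. World frame = base frame: x ahead of the robot, y to its left, z up, the work surface at z = 0. Lengths are in mm, angles in rad, forces in N, time in s.
With the tool pointing down it reaches from about 350 to 975 mm from the base axis. Payload 7.1 kg.
Tool frame: the origin (TCP) lies midway between the tips of the shut fingers; the grasp point (between the pads) lies ctrl.grip_point_offset behind it (ctrl.grip_point_offset is the distance from the TCP to the grasp point, in mm); z points along the fingers, y is the line along which they close (so a half turn about z gives the same grasp; the last joint's range is limited). The gripper opens to 88 mm and grips with 3 to 60 N. Pads are 20 mm wide; open, the fingers measure 115 mm over their backs; the gripper's body (75 mm by 178 mm) begins 61 mm behind the grasp point.
Start: joints at [1.133, 0.423, 1.63, -0, 1.089, -0.019], TCP at [254.133, 570.983, 222.675] pointing down, gripper open.
Joint ranges: [-3, 3], [-0.9, 2.11], [0.09, 2.58], [-1.31, 4.45], [0.11, 2.69], [-2.54, 2.54]. Speed limits (rad/s): [2.39, 2.39, 3.01, 3.14, 3.14, 3.14].

INTERFACE

Orientations are given as a rotation vector (axis times angle).
In Python, from workcell import ctrl, get_image, close_job, finder gives the robot as it stands.
- The arm moves only by the tool servo_tool, never from a script. Its argument "deltas" is a list of rows, each a list of 2 entries, a list of its own where there are three numbers: the shift along the tool's x, y, z in mm, then the turn, a rotation vector about the tool's x, y, z in rad. A call has 1 to 5 rows; each row is the pose to reach, as a shift and turn from the pose commanded when the call began, along the tool's axes at that moment; what a row does not reach only later rows make up. A row lasts 1/12 s, in which the tool goes at most 41.7 mm and 7.16 degrees, less where a joint would pass 70% of its speed; a pose out of reach is approached as far as the arm can. A call with a gripper value outside its range is refused whole. "grip" is the closure, from -1 (fully open) to 1 (shut), so that 0 is half open, set as the call begins (left out, the last holds). The fingers move at their own pace and stop on an object; the grip force is fixed at half the most. Time passes only in rows, so rows that repeat a pose let the fingers close. It gives the time, the measured TCP pose, the force, the opening and the grip force at its end, in the units of the state.
- ctrl.get_obs(): the state, without advancing time (a new reading comes with each control period).
- get_image(name): name is "side" or "top"; returns a dict with "frame" (420x560x3 uint8, blue, green, red), "depth" (420x560 float32, mm along the optical axis (not along the pixel's ray), 0 where there is no reading), "K" (3x3 intrinsics, pixels), "pose" (4x4, takes a point from camera to world coordinates). Camera axes: x right, y down, z forward; pixel columns grow to the right and rows downward; lengths in mm; the calibration is good to about 2 mm. A picture is of the moment at which its call begins.
- close_job(): hands the job in; it is judged then, once.
Trained networks look in a picture, given as the dict that the camera call returned (one of the last four; its "shot" number tells which), for a name from the list of things; names that differ only in an ending like _2 or _b are one class to them, and where a whole thing is asked for, a point or a joint stands for the part that bears it (a point fixed in the world has none). Each returns a list of dicts, best first, with "score" (0 to 1); they miss things now and then, are a little off and sometimes report something else, mostly with a low value. They report only what shows in the picture. A call takes as long as a camera call.
- finder.search_frame(query, picture): "rect" ([centre column, centre row, width, height] as shares, 0 to 1, of the picture: columns of its width, rows of its height, round what is visible of it).
- finder.silhouettes(query, picture): "mask" (420x560 bool, what is visible of it) and "rect" ([centre column, centre row, width, height] as shares, 0 to 1, of the picture: columns of its width, rows of its height, round what is visible of it).
The state is a dict: "t": time; "qpos": joint angles; "qvel": joint speeds; "joint_torque": joint torques, N m; "ee_pos": TCP position; "orientation": TCP orientation; "ft_force": force on the tool from outside, world axes, zero at the start; "moment": the same for the moment, N m; "width": finger opening in mm; "grasp_force": force on a finger pad.
Only numpy, scipy, OpenCV 4.12 (cv2) and the standard library are available. Lean on these libraries where they do the work, as an engineer would, in place of code of your own. Each camera call takes 0.05 s, during which the arm holds its last target. There are 200 camera calls.

TASK

Move the four wooden shaping blocks from the wooden draining board to the steel bench rack: set each one, mouth up, with its foot fully down in the hoop of its own size (smallest block in the smallest hoop, and so on up) and its handle lying on the rack's rail, square to it, so that the bowl stands level. Set them down rather than dropping them, and leave the steel jacks and the green tumbler where they are.

Things in the scene. Friction and masses are not known exactly. Their poses are not given: they have to be found in the camera images.
- block_40: Smallest shaping block: turned wooden bowl 40 mm across, 30 mm tall, 60 g, 16 mm round handle. Origin: centre of the flat foot's underside; z up. Handle runs along the block's -x, rising 24 deg: its axis is 43 mm above the foot 68 mm out, 60.5 mm at 110 mm out, tip 152 mm out. Starts on a 20 mm high board in a row, mixed order 84 mm apart, handle on a rail; tips handle-down without one.
- block_50: Second smallest shaping block: turned wooden bowl 50 mm across, 37 mm tall, 85 g, 16 mm round handle. Origin: centre of the flat foot's underside; z up. Handle runs along the block's -x, rising 22 deg: its axis is 44 mm above the foot 68 mm out, 60.5 mm at 110 mm out, tip 157 mm out. Starts on a 20 mm high board in a row, mixed order 84 mm apart, handle on a rail; tips handle-down without one.
- block_60: Second largest shaping block: turned wooden bowl 60 mm across, 45 mm tall, 120 g, 16 mm round handle. Origin: centre of the flat foot's underside; z up. Handle runs along the block's -x, rising 20 deg: its axis is 45.5 mm above the foot 68 mm out, 60.5 mm at 110 mm out, tip 162 mm out. Starts on a 20 mm high board in a row, mixed order 84 mm apart, handle on a rail; tips handle-down without one.
- block_70: Largest shaping block: turned wooden bowl 70 mm across, 52 mm tall, 165 g, 16 mm round handle. Origin: centre of the flat foot's underside; z up. Handle runs along the block's -x, rising 18 deg: its axis is 47 mm above the foot 68 mm out, 60.5 mm at 110 mm out, tip 168 mm out. Starts on a 20 mm high board in a row, mixed order 84 mm apart, handle on a rail; tips handle-down without one.
- hoop_40: Smallest hoop, for the 40 mm block: fixed steel ring, 42 mm inside, 3 mm wall, 10 mm high, on the rack's plate (20 mm above bench). Origin: centre at plate height, where the foot's centre belongs. Hoops are 84 mm apart along their y, mixed order. The rail (10 mm rod along y, top 52 mm above plate) is 110 mm out on the hoop's -x side; handle goes along -x. Rail end brackets 59 mm high.
- hoop_50: Second smallest hoop, for the 50 mm block: fixed steel ring, 49 mm inside, 3 mm wall, 10 mm high, on the rack's plate (20 mm above bench). Origin: centre at plate height, where the foot's centre belongs. Hoops are 84 mm apart along their y, mixed order. The rail (10 mm rod along y, top 52 mm above plate) is 110 mm out on the hoop's -x side; handle goes along -x. Rail end brackets 59 mm high.
- hoop_60: Second largest hoop, for the 60 mm block: fixed steel ring, 56 mm inside, 3 mm wall, 10 mm high, on the rack's plate (20 mm above bench). Origin: centre at plate height, where the foot's centre belongs. Hoops are 84 mm apart along their y, mixed order. The rail (10 mm rod along y, top 52 mm above plate) is 110 mm out on the hoop's -x side; handle goes along -x. Rail end brackets 59 mm high.
- hoop_70: Largest hoop, for the 70 mm block: fixed steel ring, 63 mm inside, 3 mm wall, 10 mm high, on the rack's plate (20 mm above bench). Origin: centre at plate height, where the foot's centre belongs. Hoops are 84 mm apart along their y, mixed order. The rail (10 mm rod along y, top 52 mm above plate) is 110 mm out on the hoop's -x side; handle goes along -x. Rail end brackets 59 mm high.
- jacks: Glassmaker's steel jacks, a bystander: two blades on a sprung bow, 260 mm long, 55 mm wide, 10 mm high, lying flat behind the racks. Origin: about the middle, on the bench; x along its length.
- tumbler: Finished green glass tumbler, a bystander: 72 mm across the rim, 95 mm tall, standing upright behind the racks. Origin: centre of its underside.

How it is judged (in metres and radians):
At the end, for the whole second after the job is handed in: Every block stands in the hoop of its own size: foot centre within 10 mm of the hoop's centre, foot within 5 mm of plate height, bowl level within about 7 degrees (its handle on the rail), handle square to the rail within about 23 degrees; all blocks at rest and released (horizontal distance between block_40 and hoop_40 below 0.01 m and z of block_40 in the frame of hoop_40 between -0.005 and 0.005 m and angle between each of block_40, block_50, block_60, block_70's own z axis and vertical below 0.12 rad and angle between the x axis of block_40 and the x axis of hoop_40, either way round below 0.4 rad and linear speed of each of block_40, block_50, block_60, block_70 below 0.02 m/s and angular speed of each of block_40, block_50, block_60, block_70 below 0.15 rad/s and horizontal distance between block_50 and hoop_50 below 0.01 m and z of block_50 in the frame of hoop_50 between -0.005 and 0.005 m and angle between the x axis of block_50 and the x axis of hoop_50, either way round below 0.4 rad and horizontal distance between block_60 and hoop_60 below 0.01 m and z of block_60 in the frame of hoop_60 between -0.005 and 0.005 m and angle between the x axis of block_60 and the x axis of hoop_60, either way round below 0.4 rad and horizontal distance between block_70 and hoop_70 below 0.01 m and z of block_70 in the frame of hoop_70 between -0.005 and 0.005 m and angle between the x axis of block_70 and the x axis of hoop_70, either way round below 0.4 rad); the robot touches nothing.
It fails at once if a block is dropped or thrown (moves faster than 0.8 m/s with no finger on it) ((linear speed of block_40 above 0.8 m/s and contact force between the fingers and block_40 below 0.1 N) or (linear speed of block_50 above 0.8 m/s and contact force between the fingers and block_50 below 0.1 N) or (linear speed of block_60 above 0.8 m/s and contact force between the fingers and block_60 below 0.1 N) or (linear speed of block_70 above 0.8 m/s and contact force between the fingers and block_70 below 0.1 N)).
It fails at once if the jacks or the tumbler are moved by more than 25 mm (distance of any of jacks, tumbler from where it was at the start of the episode above 0.025 m).
It also fails if it takes over 112 s, if anything falls off the work surface, if the arm or the gripper's body presses on something with over 40 N, if the wrist force passes 120 N, or if a joint passes its speed limit or range.

## Working session

There is one attempt and no reset: what is moved stays moved. The work goes in short steps, Python scripts to look and compute and a tool call to move; the robot and the scene stay as the last step left them, time stands still between calls to the robot, and variables do not carry over. Pictures are saved under pics/ and viewed, at most 14 in all, crops included, and the job is handed in when it is done.

Besides the shell and the picture viewer there is one more tool, called after "Emit:" by a JSON object that holds its "fn" and its "kwargs". servo_tool: Moves the arm, as the interface text tells. Its arguments: {"type":"object","properties":{"deltas":{"type":"array","items":{"type":"array"}},"grip":{"type":"number"}},"required":["deltas"]}

```bash
ls; mkdir -p pics; cat > h.py <<'E'
import numpy as np, cv2
from workcell import ctrl, get_image, close_job, finder
def cloud(p):
    d=p["depth"];K=p["K"];v,u=np.mgrid[0:d.shape[0],0:d.shape[1]]
    P=np.stack([(u-K[0,2])*d/K[0,0],(v-K[1,2])*d/K[1,1],d],-1)
    W=P@p["pose"][:3,:3].T+p["pose"][:3,3]; W[d==0]=np.nan
    return W
E
python3 - <<'E'
from h import *
o=ctrl.get_obs();print({k:np.round(v,3) for k,v in o.items()},ctrl.grip_point_offset)
for n in("top","side"):
    p=get_image(n);cv2.imwrite(f"pics/{n}0.png",p["frame"]);np.savez(f"{n}0.npz",depth=p["depth"],K=p["K"],pose=p["pose"],frame=p["frame"])
    print(n,p["K"].round(1).tolist(),p["pose"].round(3).tolist());W=cloud(p)
    for q in["block_40","block_50","block_60","block_70","hoop_40","hoop_50","hoop_60","hoop_70","jacks","tumbler"]:
        for r in finder.silhouettes(q,p)[:2]:
            m=r["mask"];c=W[m];print(q,round(r["score"],2),(np.array(r["rect"])*[560,420,560,420]).round(0),np.nanmedian(c,0).round(0),np.nanmin(c,0).round(0),np.nanmax(c,0).round(0))
E
```

```text
pics
{'t': np.float64(0.0), 'qpos': array([ 1.133,  0.424,  1.631, -0.   ,  1.089, -0.019]), 'qvel': array([-0.004,  0.   , -0.   , -0.   , -0.002,  0.   ]), 'joint_torque': array([-1.0000e-03, -5.4461e+01, -2.7367e+01,  6.4000e-02,  2.3000e-02,
       -0.0000e+00]), 'ee_pos': array([253.889, 570.52 , 221.94 ]), 'orientation': array([-6.530e-01, -3.073e+00,  2.000e-03]), 'ft_force': array([ 0.038, -0.567,  0.102]), 'moment': array([-0.022,  0.059,  0.021]), 'grasp_force': np.float64(0.0), 'width': np.float64(87.51)} 18.700000000000003
top [[431.4, 0.0, 277.1], [0.0, 431.4, 211.0], [0.0, 0.0, 1.0]] [[0.028, -0.983, 0.18, 414.668], [-1.0, -0.03, -0.009, 9.926], [0.014, -0.18, -0.984, 1102.059], [0.0, 0.0, 0.0, 1.0]]
block_40 0.93 [384. 255.  31.  92.] [ 560. -260.   71.] [ 404. -302.   19.] [ 609. -217.  110.]
block_40 0.7 [347. 258.  21.  75.] [ 526. -176.   60.] [ 404. -208.   -2.] [ 597. -148.  110.]
block_50 0.93 [384. 255.  31.  92.] [ 560. -260.   71.] [ 404. -302.   19.] [ 609. -217.  110.]
block_50 0.7 [347. 258.  21.  75.] [ 526. -176.   60.] [ 404. -208.   -2.] [ 597. -148.  
[... 2527 characters left out ...]
oop_50 0.59 [166. 159.  21.  18.] [570. 336.  27.] [546. 311.  17.] [594. 375.  34.]
hoop_60 0.65 [230. 221.  32.  34.] [539.  87.  27.] [507.  50.  17.] [577. 129.  35.]
hoop_60 0.59 [166. 159.  21.  18.] [570. 336.  27.] [546. 311.  17.] [594. 375.  34.]
hoop_70 0.65 [230. 221.  32.  34.] [539.  87.  27.] [507.  50.  17.] [577. 129.  35.]
hoop_70 0.59 [166. 159.  21.  18.] [570. 336.  27.] [546. 311.  17.] [594. 375.  34.]
jacks 0.65 [253. 156.  68.  64.] [752. 223.   8.] [608. 181.  -3.] [863. 264.  14.]
jacks 0.51 [388. 237.  44.  55.] [ 702. -191.   67.] [ 676. -223.    3.] [ 746. -154.   98.]
tumbler 0.89 [390. 239.  42.  58.] [ 700. -190.   67.] [ 676. -223.   -1.] [ 830. -128.   98.]
```

```bash
python3 - <<'E'
from h import *
for n,(a,b,c,d) in dict(top=(120,300,110,430),side=(130,400,130,430)).items():
    f=np.load(f"{n}0.npz")["frame"][a:b,c:d];cv2.imwrite(f"pics/{n}c.png",cv2.resize(f,None,fx=2.2,fy=2.2,interpolation=cv2.INTER_CUBIC))
E
```

```text
(no output)
```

View pics/topc.png

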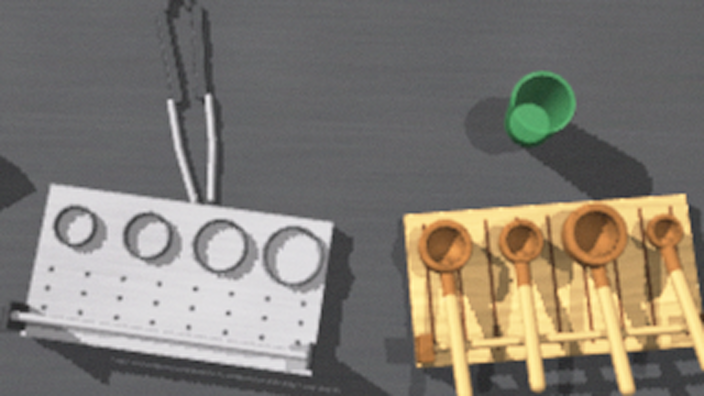

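View pics/sidec.png

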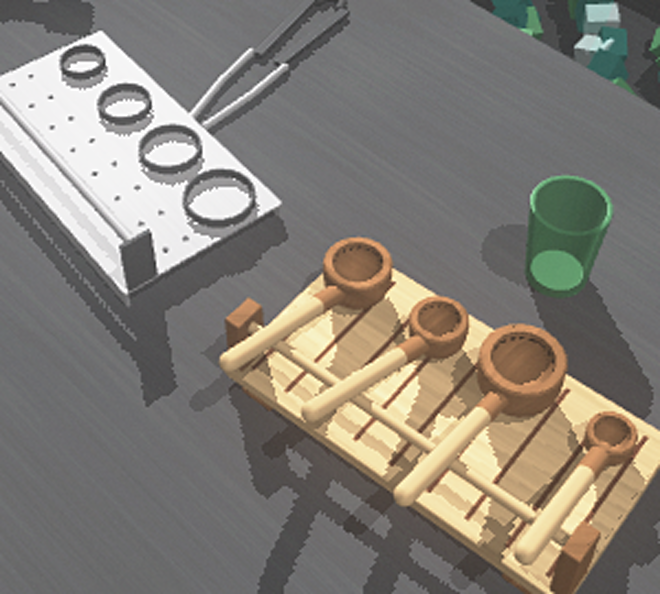

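Rack hoops run left to right (+y to −y) as 40, 50, 60, 70. The blocks run left to right as 60 (column 445 of the top crop), 50 (520), 70 (595), 40 (665). The network does not tell the sizes apart, so I'll fit the geometry from both clouds.

```bash
cat > fit.py <<'E'
from h import *
from scipy.optimize import least_squares
PAR={40:(20,30,68,43,24),50:(25,37,68,44,22),60:(30,45,68,45.5,20),70:(35,52,68,47,18)}
def fit_block(W,s,x,y,th,zf=20,full=False):
    """rim circle + handle centreline; th = direction of block x axis"""
    R,h,_,hz,sl=PAR[s];P=W.reshape(-1,3);P=P[np.isfinite(P).all(1)]
    u=np.array([np.cos(th),np.sin(th)]);v=np.array([-u[1],u[0]])
    for _ in range(4):
        d=P[:,:2]-[x,y];a=d@u;b=d@v
        rim=(abs(P[:,2]-zf-h)<4)&(np.hypot(a,b)<R+8)&(np.hypot(a,b)>R-10)
        han=(a<-R-15)&(a>-150)&(abs(b)<14)&(abs(P[:,2]-zf-(hz+(-a-68)*np.tan(np.radians(sl))+6))<9)
        Q=P[rim];H=P[han]
        r=least_squares(lambda p:np.hypot(Q[:,0]-p[0],Q[:,1]-p[1])-p[2],[x,y,R-2],loss='soft_l1')
        x,y,rr=r.x
        m=H[:,:2].mean(0);w=np.linalg.svd(H[:,:2]-m)[2][0];w*=np.sign(w@u);u=w;v=np.array([-u[1],u[0]])
    off=(m-[x,y])@v
    return dict(s=s,x=x,y=y,r=rr,th=np.arctan2(u[1],u[0]),off=off,nr=len(Q),nh=len(H),rimz=np.median(Q[:,2]),hm=[*m,H[:,2].mean()])
def fit_hoops(W,x=565,y=345,th=0):
    P=W.reshape(-1,3);P=P[np.isfinite(P).all(1)];P=P[(P[:,2]>24)&(P[:,2]<36)&(P[:,0]>490)&(P[:,1]>20)&(P[:,1]<400)&(P[:,0]<640)]
    rad=np.array([22.5,26,29.5,33])
    def cs(p): return p[:2]+84*np.arange(4)[:,None]*np.array([np.sin(p[2]),-np.cos(p[2])])
    def f(p):
        d=np.hypot(*(P[:,None,:2]-cs(p)).transpose(2,0,1))-rad
        return np.abs(d).min(1)
    r=least_squares(f,[x,y,th],loss='soft_l1',f_scale=2)
    return r.x,cs(r.x),np.median(f(r.x)),len(P),np.median(P[:,2])
E
python3 - <<'E'
from fit import *
for n in("top","side"):
    W=cloud(np.load(n+"0.npz"));print(n)
    p,c,e,k,z=fit_hoops(W,565,345,-.13);print(p.round(3),c.round(1).tolist(),round(e,2),k,z)
    P=W.reshape(-1,3)
    for s,x,y in((60,560,-100),(50,560,-180),(70,570,-260),(40,575,-340)):
        try:
            r=fit_block(W,s,x,y,.12);print({k:np.round(v,2) for k,v in r.items()})
        except Exception as ex:print(s,ex)
E
```

```text
top
[ 5.72403e+02  3.33014e+02 -1.03000e-01] [[572.4, 333.0], [563.7, 249.5], [555.1, 165.9], [546.4, 82.4]] 1.28 599 27.9038635844081
{'s': np.int64(60), 'x': np.float64(557.5), 'y': np.float64(-86.85), 'r': np.float64(26.02), 'th': np.float64(0.11), 'off': np.float64(0.08), 'nr': np.int64(226), 'nh': np.int64(303), 'rimz': np.float64(64.84), 'hm': array([459.47, -97.95,  83.9 ])}
{'s': np.int64(50), 'x': np.float64(565.89), 'y': np.float64(-172.25), 'r': np.float64(22.07), 'th': np.float64(0.06), 'off': np.float64(0.95), 'nr': np.int64(180), 'nh': np.int64(318), 'rimz': np.float64(57.02), 'hm': array([ 469.02, -176.99,   83.28])}
{'s': np.int64(70), 'x': np.float64(575.18), 'y': np.float64(-251.38), 'r': np.float64(30.38), 'th': np.float64(0.13), 'off': np.float64(-0.2), 'nr': np.int64(291), 'nh': np.int64(299), 'rimz': np.float64(72.43), 'hm': array([ 475.08, -264.27,   84.64])}
{'s': np.int64(40), 'x': np.float64(583.18), 'y': np.float64(-335.66), 'r': np.float64(17.31), 'th': np.float64(0.16), 'off': np.float64(0.89), 'nr': np.int64(126), 'nh': np.int64(346), 'rimz': np.float64(
[... 505 characters left out ...]
02), 'r': np.float64(21.56), 'th': np.float64(0.05), 'off': np.float64(-2.27), 'nr': np.int64(282), 'nh': np.int64(466), 'rimz': np.float64(56.7), 'hm': array([ 464.23, -178.5 ,   82.58])}
{'s': np.int64(70), 'x': np.float64(569.52), 'y': np.float64(-250.63), 'r': np.float64(30.32), 'th': np.float64(0.13), 'off': np.float64(-1.23), 'nr': np.int64(530), 'nh': np.int64(458), 'rimz': np.float64(71.82), 'hm': array([ 469.01, -265.51,   84.91])}
{'s': np.int64(40), 'x': np.float64(578.11), 'y': np.float64(-334.39), 'r': np.float64(17.35), 'th': np.float64(0.16), 'off': np.float64(-0.99), 'nr': np.int64(234), 'nh': np.int64(533), 'rimz': np.float64(49.18), 'hm': array([ 483.88, -350.63,   82.27])}
```

```bash
cat > plan.py <<'E'
import json,sys,numpy as np
from workcell import ctrl
# usage: plan.py step x,y,ztcp,th ...   (th = heading of block x axis; rows in tool axes). Starts from last planned pose in cmd.json
step=float(sys.argv[1]);
try: c=np.array(json.load(open("cmd.json")))
except OSError: c=np.array([254.1,571,222.7,-.419])
for a in sys.argv[2:]:
    g=np.array([float(t) for t in a.split(",")]);d=g-c
    n=max(1,int(np.ceil(max(np.linalg.norm(d[:3])/step,abs(d[3])/.11))));
    C=np.array([c+d*(3*s*s-2*s**3 if 0 else s) for s in np.arange(1,n+1)/n])
    for i in range(0,n,5):
        rows=[];s,co=np.sin(c[3]),np.cos(c[3])
        for q in C[i:i+5]:
            e=q-c
            rows.append([[float(round(-co*e[0]-s*e[1])),float(round(-s*e[0]+co*e[1])),float(round(-e[2]))],[0,0,float(round(-e[3],2))]])
        x,y,z=rows[-1][0];c=c+[-co*x-s*y,-s*x+co*y,-z,-rows[-1][1][2]]
        print(json.dumps(rows).replace(" ","").replace(".0,",",").replace(".0]","]"))
    print("  at",c.round(2))
json.dump(c.tolist(),open("cmd.json","w"))
E
python3 - <<'E'
import numpy as np
for s,x,y,t in((60,555,-86.5,.115),(50,563,-172,.055),(70,572.4,-251,.13),(40,580.6,-335.5,.16)):print(s,x-66*np.cos(t),y-66*np.sin(t))
for s,x,y in((40,570.7,334),(50,561.8,250.5),(60,553,167),(70,544.1,83.4)):print(s,x-66*np.cos(-.105),y-66*np.sin(-.105))
E
python3 plan.py 38 489.5,-94,150,.115 489.5,-94,46,.115
```

```text
60 489.4359442352618 -94.0732814339818
50 497.0997998383185 -175.62817015178646
70 506.95691501482395 -259.55585341289986
40 515.4429992972086 -346.0150016365402
40 505.0634908585992 340.9172731427062
50 496.1634908585991 257.4172731427062
60 487.36349085859916 173.91727314270625
70 478.4634908585992 90.31727314270626
[[[-26,-27,4],[0,0,-0.03]],[[-51,-54,8],[0,0,-0.06]],[[-77,-81,11],[0,0,-0.08]],[[-102,-108,15],[0,0,-0.11]],[[-128,-135,19],[0,0,-0.14]]]
[[[-21,-30,4],[0,0,-0.03]],[[-43,-60,8],[0,0,-0.06]],[[-64,-90,12],[0,0,-0.08]],[[-86,-121,15],[0,0,-0.11]],[[-108,-151,19],[0,0,-0.14]]]
[[[-17,-33,4],[0,0,-0.03]],[[-34,-66,8],[0,0,-0.06]],[[-51,-99,12],[0,0,-0.09]],[[-68,-132,16],[0,0,-0.11]],[[-85,-164,19],[0,0,-0.14]]]
[[[-12,-36,4],[0,0,-0.03]],[[-25,-71,8],[0,0,-0.06]],[[-37,-106,12],[0,0,-0.09]],[[-50,-141,16],[0,0,-0.11]]]
  at [ 4.8994e+02 -9.4450e+01  1.4970e+02  1.1000e-01]
[[[0,0,35],[0,0,-0]],[[0,0,69],[0,0,-0]],[[0,0,104],[0,0,-0]]]
  at [ 4.8994e+02 -9.4450e+01  4.5700e+01  1.1000e-01]
```

Emit:
{"fn": "servo_tool", "kwargs": {"deltas": [[[-26,-27,4],[0,0,-0.03]],[[-51,-54,8],[0,0,-0.06]],[[-77,-81,11],[0,0,-0.08]],[[-102,-108,15],[0,0,-0.11]],[[-128,-135,19],[0,0,-0.14]]], "grip": 0}}

```text
t: 1.52
ee_pos: [316.3, 394.2, 203.6]
orientation: [0.433, 3.111, 0.001]
ft_force: [-0.3, -0.3, 0.7]
width: 58.0
grasp_force: 0.0
```

Emit:
{"fn": "servo_tool", "kwargs": {"deltas": [[[-21,-30,4],[0,0,-0.03]],[[-43,-60,8],[0,0,-0.06]],[[-64,-90,12],[0,0,-0.08]],[[-86,-121,15],[0,0,-0.11]],[[-108,-151,19],[0,0,-0.14]]]}}

```text
t: 1.93
ee_pos: [378.8, 219.1, 184.9]
orientation: [0.215, 3.134, 0.001]
ft_force: [1.1, -0.3, 0.6]
width: 43.8
grasp_force: 0.0
```

Emit:
{"fn": "servo_tool", "kwargs": {"deltas": [[[-17,-33,4],[0,0,-0.03]],[[-34,-66,8],[0,0,-0.06]],[[-51,-99,12],[0,0,-0.09]],[[-68,-132,16],[0,0,-0.11]],[[-85,-164,19],[0,0,-0.14]]]}}

```text
t: 2.35
ee_pos: [440.3, 44.6, 165.7]
orientation: [-0.003, 3.141, 0.0]
ft_force: [0.2, 1.0, 0.8]
width: 43.8
grasp_force: 0.0
```

Emit:
{"fn": "servo_tool", "kwargs": {"deltas": [[[-12,-36,4],[0,0,-0.03]],[[-25,-71,8],[0,0,-0.06]],[[-37,-106,12],[0,0,-0.09]],[[-50,-141,16],[0,0,-0.11]],[[-50,-141,16],[0,0,-0.11]]]}}

```text
t: 2.77
ee_pos: [492.8, -99.5, 149.7]
orientation: [-0.17, 3.134, -0.003]
ft_force: [0.2, 0.1, 0.3]
width: 43.8
grasp_force: 0.0
```

Emit:
{"fn": "servo_tool", "kwargs": {"deltas": [[[0,0,0],[0,0,0]],[[0,0,25],[0,0,0]],[[0,0,50],[0,0,0]],[[0,0,70],[0,0,0]],[[0,0,70],[0,0,0]]]}}

```text
t: 3.18
ee_pos: [487.2, -92.6, 76.9]
orientation: [0.176, -3.131, -0.003]
ft_force: [-1.2, -0.6, 0.2]
width: 43.7
grasp_force: 0.0
```

Emit:
{"fn": "servo_tool", "kwargs": {"deltas": [[[0,0,0],[0,0,0]],[[0,0,0],[0,0,0]],[[0,0,0],[0,0,0]]]}}

```text
t: 3.43
ee_pos: [491.0, -94.1, 81.0]
orientation: [-0.176, 3.135, -0.001]
ft_force: [0.5, 0.3, 0.1]
width: 44.2
grasp_force: 0.0
```

```bash
python3 - <<'E'
from fit import *
p=get_image("side");print(ctrl.get_obs()["ee_pos"]);cv2.imwrite("pics/a.png",cv2.resize(p["frame"][150:400,130:430],None,fx=2.2,fy=2.2,interpolation=2))
E
```

```text
[491.01255526 -94.24772393  81.02407817]
```

View pics/a.png

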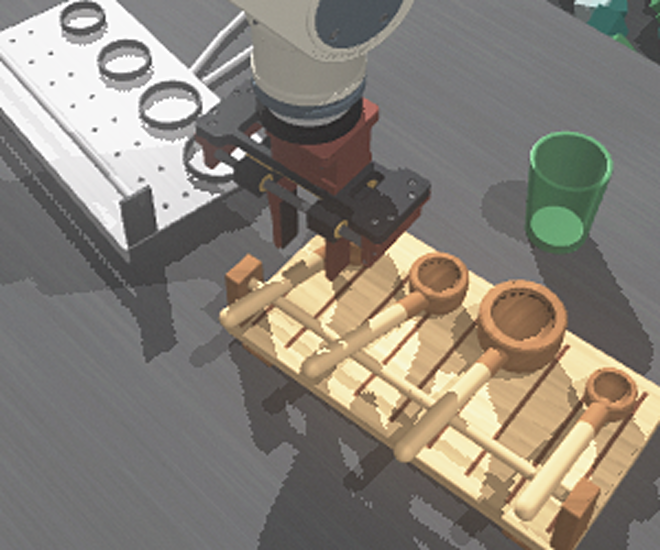

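The picture shows the fingers (pixels 285 and 335, row 240) straddling the block_60 handle. I'll descend and grip.

Emit:
{"fn": "servo_tool", "kwargs": {"deltas": [[[0,0,12],[0,0,0]],[[0,0,24],[0,0,0]],[[0,0,33],[0,0,0]],[[0,0,34],[0,0,0]],[[0,0,34],[0,0,0]]]}}

```text
t: 3.9
ee_pos: [490.0, -94.4, 45.7]
orientation: [0.175, -3.136, -0.0]
ft_force: [0.3, 0.5, 0.8]
width: 43.8
grasp_force: 0.0
```

Emit:
{"fn": "servo_tool", "kwargs": {"deltas": [[[0,0,0],[0,0,0]],[[0,0,0],[0,0,0]],[[0,0,0],[0,0,0]],[[0,0,0],[0,0,0]],[[0,0,0],[0,0,0]]], "grip": 1}}

```text
t: 4.32
ee_pos: [490.2, -94.4, 45.9]
orientation: [-0.175, 3.136, -0.0]
ft_force: [-1.0, 0.1, 0.4]
width: 15.3
grasp_force: 29.9
```

Emit:
{"fn": "servo_tool", "kwargs": {"deltas": [[[0,0,0],[0,0,0]],[[0,0,-3],[0,0,0]],[[0,0,-8],[0,0,0]],[[0,0,-14],[0,0,0]],[[0,0,-20],[0,0,0]]]}}

```text
t: 4.73
ee_pos: [490.0, -94.4, 66.2]
orientation: [0.175, -3.137, -0.0]
ft_force: [0.7, 0.8, -1.5]
width: 15.6
grasp_force: 29.9
```

```bash
sed -i 's/s\*\*3 if 0 else/s**3 if n>3 else/; s/n=max(1,int(np.ceil(max(np.linalg.norm(d\[:3\])\/step,abs(d\[3\])\/.11))))/n=max(4,int(np.ceil(1.5*max(np.linalg.norm(d[:3])\/step,abs(d[3])\/.11))))/' plan.py
echo '[489.94,-94.45,65.7,0.11]'>cmd.json; python3 plan.py 36 490,-94,130,.11 488,173.5,130,-.105
```

```text
[[[0,0,-10],[0,0,-0]],[[0,0,-32],[0,0,-0]],[[0,0,-54],[0,0,-0]],[[0,0,-64],[0,0,-0]]]
  at [ 4.8994e+02 -9.4450e+01  1.2970e+02  1.1000e-01]
[[[-1,5,0],[0,0,0]],[[-2,20,0],[0,0,0.02]],[[-4,42,0],[0,0,0.03]],[[-7,69,0],[0,0,0.06]],[[-10,100,0],[0,0,0.08]]]
[[[-1,33,0],[0,0,0.03]],[[-2,67,0],[0,0,0.05]],[[-3,98,0],[0,0,0.08]],[[-3,126,0],[0,0,0.1]],[[-4,148,0],[0,0,0.12]]]
[[[2,14,0],[0,0,0.01]],[[2,19,0],[0,0,0.02]]]
  at [ 4.8818e+02  1.7320e+02  1.2970e+02 -1.1000e-01]
```

Emit:
{"fn": "servo_tool", "kwargs": {"deltas": [[[0,0,-10],[0,0,0]],[[0,0,-32],[0,0,0]],[[0,0,-54],[0,0,0]],[[0,0,-64],[0,0,0]]]}}

```text
t: 5.07
ee_pos: [491.3, -94.7, 132.6]
orientation: [-0.174, 3.133, -0.002]
ft_force: [-0.8, -0.9, -0.6]
width: 15.4
grasp_force: 29.9
```

Emit:
{"fn": "servo_tool", "kwargs": {"deltas": [[[-1,5,0],[0,0,0]],[[-2,20,0],[0,0,0.02]],[[-4,42,0],[0,0,0.03]],[[-7,69,0],[0,0,0.06]],[[-10,100,0],[0,0,0.08]]]}}

```text
t: 5.48
ee_pos: [488.3, 6.8, 129.0]
orientation: [0.044, -3.14, 0.0]
ft_force: [0.7, -0.6, -2.0]
width: 15.4
grasp_force: 29.9
```

Emit:
{"fn": "servo_tool", "kwargs": {"deltas": [[[-1,33,0],[0,0,0.03]],[[-2,67,0],[0,0,0.05]],[[-3,98,0],[0,0,0.08]],[[-3,126,0],[0,0,0.1]],[[-4,148,0],[0,0,0.12]]]}}

```text
t: 5.9
ee_pos: [487.2, 156.4, 128.8]
orientation: [-0.139, -3.137, 0.0]
ft_force: [1.0, -0.6, -1.2]
width: 15.1
grasp_force: 29.9
```

Emit:
{"fn": "servo_tool", "kwargs": {"deltas": [[[2,14,0],[0,0,0.01]],[[2,19,0],[0,0,0.02]],[[2,19,0],[0,0,0.02]],[[2,19,0],[0,0,0.02]],[[2,19,0],[0,0,0.02]]]}}

```text
t: 6.32
ee_pos: [487.7, 172.3, 129.3]
orientation: [-0.172, -3.136, 0.001]
ft_force: [-0.3, -0.5, -0.8]
width: 15.0
grasp_force: 29.9
```

```bash
python3 - <<'E'
from fit import *
o=ctrl.get_obs();print(o["ee_pos"],o["width"])
for n in ("top","side"):
    p=get_image(n);W=cloud(p)
    try:
        r=fit_block(W,60,553,166,-.105,104);print(n,{k:np.round(v,2) for k,v in r.items()})
    except Exception as e: print(e)
cv2.imwrite("pics/b.png",cv2.resize(p["frame"][30:280,80:380],None,fx=2.2,fy=2.2,interpolation=2))
E
```

```text
[487.7131943  172.34113502 129.32212165] 15.017483097392521
top {'s': np.int64(60), 'x': np.float64(554.95), 'y': np.float64(164.48), 'r': np.float64(26.87), 'th': np.float64(0.0), 'off': np.float64(nan), 'nr': np.int64(99), 'nh': np.int64(0), 'rimz': np.float64(147.45), 'hm': array([nan, nan, nan])}
side {'s': np.int64(60), 'x': np.float64(550.33), 'y': np.float64(165.38), 'r': np.float64(26.53), 'th': np.float64(-0.14), 'off': np.float64(-9.58), 'nr': np.int64(125), 'nh': np.int64(367), 'rimz': np.float64(147.37), 'hm': array([443.49, 171.03, 169.07])}fit.py:15: RuntimeWarning: Mean of empty slice.
  m=H[:,:2].mean(0);w=np.linalg.svd(H[:,:2]-m)[2][0];w*=np.sign(w@u);u=w;v=np.array([-u[1],u[0]])
  ret = um.true_divide(
fit.py:17: RuntimeWarning: Mean of empty slice.
  return dict(s=s,x=x,y=y,r=rr,th=np.arctan2(u[1],u[0]),off=off,nr=len(Q),nh=len(H),rimz=np.median(Q[:,2]),hm=[*m,H[:,2].mean()])
  ret = ret.dtype.type(ret / rcount)
```

View pics/b.png

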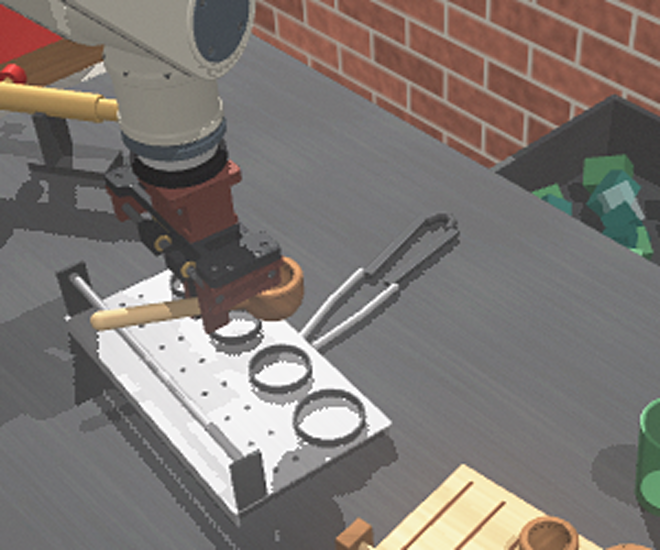

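Block_60 hangs level over hoop_60 (third hoop; bowl at about 275,290 in the crop) and is about 1.5 mm short in y. I'll correct that and lower it.

Emit:
{"fn": "servo_tool", "kwargs": {"deltas": [[[0,1,10],[0,0,0]],[[0,2,28],[0,0,0]],[[0,2,46],[0,0,0]],[[0,2,57],[0,0,0]],[[0,2,60],[0,0,0]]]}}

```text
t: 6.83
ee_pos: [486.9, 174.4, 67.5]
orientation: [-0.172, -3.134, 0.002]
ft_force: [0.3, 0.3, -1.8]
width: 15.4
grasp_force: 29.9
```

Emit:
{"fn": "servo_tool", "kwargs": {"deltas": [[[0,0,4],[0,0,0]],[[0,0,9],[0,0,0]],[[0,0,14],[0,0,0]],[[0,0,18],[0,0,0]],[[0,0,20],[0,0,0]]]}}

```text
t: 7.25
ee_pos: [488.3, 175.2, 49.4]
orientation: [0.171, 3.137, 0.0]
ft_force: [0.4, 0.9, -0.5]
width: 15.2
grasp_force: 29.9
```

Emit:
{"fn": "servo_tool", "kwargs": {"deltas": [[[0,0,0],[0,0,0]],[[0,0,1],[0,0,0]],[[0,0,2],[0,0,0]],[[0,0,3],[0,0,0]]]}}

```text
t: 7.58
ee_pos: [488.4, 175.3, 46.8]
orientation: [0.171, 3.136, 0.0]
ft_force: [0.0, -0.9, -1.0]
width: 15.3
grasp_force: 29.9
```

Emit:
{"fn": "servo_tool", "kwargs": {"deltas": [[[0,0,1],[0,0,0]],[[0,0,1],[0,0,0]],[[0,0,1],[0,0,0]]]}}

```text
t: 7.83
ee_pos: [488.3, 175.3, 45.9]
orientation: [0.171, 3.137, 0.0]
ft_force: [-1.0, 0.3, 1.6]
width: 15.3
grasp_force: 29.9
```

```bash
python3 - <<'E'
from fit import *
o=ctrl.get_obs();print(o["ee_pos"],o["ft_force"],o["moment"])
for n in ("top","side"):
    p=get_image(n);W=cloud(p)
    P=W.reshape(-1,3)
    r=fit_block(W,60,553,166,-.105,20);print(n,{k:np.round(v,2) for k,v in r.items()})
E
```

```text
[488.31116865 175.31738386  45.85288419] [-0.98850623  0.31423619  1.56685942] [ 0.17738029  0.20581563 -0.05211545]
top {'s': np.int64(60), 'x': np.float64(555.17), 'y': np.float64(168.45), 'r': np.float64(27.76), 'th': np.float64(0.0), 'off': np.float64(nan), 'nr': np.int64(80), 'nh': np.int64(0), 'rimz': np.float64(64.72), 'hm': array([nan, nan, nan])}
side {'s': np.int64(60), 'x': np.float64(550.33), 'y': np.float64(168.89), 'r': np.float64(27.12), 'th': np.float64(-0.09), 'off': np.float64(-3.37), 'nr': np.int64(103), 'nh': np.int64(312), 'rimz': np.float64(64.36), 'hm': array([441.46, 175.33,  86.08])}fit.py:15: RuntimeWarning: Mean of empty slice.
  m=H[:,:2].mean(0);w=np.linalg.svd(H[:,:2]-m)[2][0];w*=np.sign(w@u);u=w;v=np.array([-u[1],u[0]])
  ret = um.true_divide(
fit.py:17: RuntimeWarning: Mean of empty slice.
  return dict(s=s,x=x,y=y,r=rr,th=np.arctan2(u[1],u[0]),off=off,nr=len(Q),nh=len(H),rimz=np.median(Q[:,2]),hm=[*m,H[:,2].mean()])
  ret = ret.dtype.type(ret / rcount)
```

Foot is down: rim height matches the board measurement and the force is upward. Release, rise and plan for block_50.

```bash
echo '[488.3,175.2,45.7,-0.11]'>cmd.json; python3 plan.py 36 488.3,175.2,140,-.11 497,-175.5,140,.055 497,-175.5,44.7,.055
```

```text
[[[0,0,-15],[0,0,-0]],[[0,0,-47],[0,0,-0]],[[0,0,-80],[0,0,-0]],[[0,0,-94],[0,0,-0]]]
  at [ 4.883e+02  1.752e+02  1.397e+02 -1.100e-01]
[[[-1,-4,0],[0,0,-0]],[[-2,-17,0],[0,0,-0.01]],[[-5,-36,0],[0,0,-0.02]],[[-8,-61,0],[0,0,-0.03]],[[-12,-90,0],[0,0,-0.04]]]
[[[-3,-33,0],[0,0,-0.02]],[[-7,-67,0],[0,0,-0.03]],[[-10,-102,0],[0,0,-0.05]],[[-13,-136,0],[0,0,-0.07]],[[-16,-168,0],[0,0,-0.08]]]
[[[-1,-30,0],[0,0,-0.02]],[[-1,-55,0],[0,0,-0.03]],[[-1,-74,0],[0,0,-0.04]],[[-1,-87,0],[0,0,-0.04]],[[-2,-91,0],[0,0,-0.05]]]
  at [ 4.9747e+02 -1.7526e+02  1.3970e+02  6.0000e-02]
[[[0,0,15],[0,0,0]],[[0,0,48],[0,0,0]],[[0,0,80],[0,0,0]],[[0,0,95],[0,0,0]]]
  at [ 4.9747e+02 -1.7526e+02  4.4700e+01  6.0000e-02]
```

Emit:
{"fn": "servo_tool", "kwargs": {"deltas": [[[0,0,0],[0,0,0]],[[0,0,0],[0,0,0]],[[0,0,0],[0,0,0]],[[0,0,0],[0,0,0]],[[0,0,0],[0,0,0]]], "grip": 0}}

```text
t: 8.35
ee_pos: [488.3, 175.2, 45.7]
orientation: [0.171, 3.137, -0.0]
ft_force: [0.2, -0.7, 0.2]
width: 42.9
grasp_force: 0.0
```

Emit:
{"fn": "servo_tool", "kwargs": {"deltas": [[[0,0,-15],[0,0,0]],[[0,0,-47],[0,0,0]],[[0,0,-80],[0,0,0]],[[0,0,-94],[0,0,0]]]}}

```text
t: 8.68
ee_pos: [489.7, 175.7, 142.9]
orientation: [0.171, 3.133, 0.002]
ft_force: [0.8, 0.8, 0.3]
width: 43.8
grasp_force: 0.0
```

Emit:
{"fn": "servo_tool", "kwargs": {"deltas": [[[-1,-4,0],[0,0,0]],[[-2,-17,0],[0,0,-0.01]],[[-5,-36,0],[0,0,-0.02]],[[-8,-61,0],[0,0,-0.03]],[[-12,-90,0],[0,0,-0.04]]]}}

```text
t: 9.1
ee_pos: [489.7, 83.9, 138.7]
orientation: [-0.105, -3.139, 0.0]
ft_force: [0.9, 0.3, -0.4]
width: 43.9
grasp_force: 0.0
```

Emit:
{"fn": "servo_tool", "kwargs": {"deltas": [[[-3,-33,0],[0,0,-0.02]],[[-7,-67,0],[0,0,-0.03]],[[-10,-102,0],[0,0,-0.05]],[[-13,-136,0],[0,0,-0.07]],[[-16,-168,0],[0,0,-0.08]]]}}

```text
t: 9.52
ee_pos: [493.8, -86.2, 138.6]
orientation: [0.019, -3.14, -0.0]
ft_force: [0.1, -0.5, 0.1]
width: 44.0
grasp_force: 0.0
```

Emit:
{"fn": "servo_tool", "kwargs": {"deltas": [[[-1,-30,0],[0,0,-0.02]],[[-1,-55,0],[0,0,-0.03]],[[-1,-74,0],[0,0,-0.04]],[[-1,-87,0],[0,0,-0.04]],[[-2,-91,0],[0,0,-0.05]]]}}

```text
t: 9.93
ee_pos: [497.2, -176.8, 138.8]
orientation: [0.093, -3.139, -0.0]
ft_force: [-0.1, -0.1, -0.7]
width: 43.8
grasp_force: 0.0
```

Emit:
{"fn": "servo_tool", "kwargs": {"deltas": [[[0,0,0],[0,0,0]],[[0,0,0],[0,0,0]],[[0,0,12],[0,0,0]],[[0,0,30],[0,0,0]],[[0,0,40],[0,0,0]]]}}

```text
t: 10.35
ee_pos: [497.3, -173.7, 98.5]
orientation: [0.098, -3.139, -0.001]
ft_force: [-0.3, 0.3, -0.1]
width: 43.7
grasp_force: 0.0
```

```bash
python3 - <<'E' 2>/dev/null
from fit import *
print(ctrl.get_obs()["ee_pos"])
for n in ("top","side"):
    p=get_image(n);W=cloud(p)
    for a in((60,553,166,-.105),(50,563,-172,.06),(70,572,-251,.13),(40,580,-335,.16)):
      try:
        r=fit_block(W,*a,20);print(n,{k:np.round(v,2).tolist() for k,v in r.items()})
      except Exception as e: print(n,a,e)
E
```

```text
[ 497.30566943 -173.73928207   98.53341617]
top {'s': 60, 'x': 555.6, 'y': 166.15, 'r': 26.24, 'th': -0.09, 'off': -0.4, 'nr': 240, 'nh': 310, 'rimz': 65.03, 'hm': [457.18, 175.03, 83.38]}
top {'s': 50, 'x': 567.89, 'y': -170.57, 'r': 20.07, 'th': 0.0, 'off': nan, 'nr': 71, 'nh': 0, 'rimz': 56.8, 'hm': [nan, nan, nan]}
top {'s': 70, 'x': 572.0, 'y': -251.0, 'r': 33.0, 'th': 0.0, 'off': nan, 'nr': 0, 'nh': 0, 'rimz': nan, 'hm': [nan, nan, nan]}
top {'s': 40, 'x': 582.44, 'y': -335.2, 'r': 18.26, 'th': 0.0, 'off': nan, 'nr': 43, 'nh': 0, 'rimz': 49.89, 'hm': [nan, nan, nan]}
side {'s': 60, 'x': 550.97, 'y': 167.92, 'r': 25.77, 'th': -0.09, 'off': -2.99, 'nr': 250, 'nh': 369, 'rimz': 64.28, 'hm': [451.61, 174.29, 82.62]}
side {'s': 50, 'x': 542.64, 'y': -179.61, 'r': 23.75, 'th': 0.03, 'off': 0.6, 'nr': 1, 'nh': 296, 'rimz': 59.3, 'hm': [444.3, -181.54, 86.88]}
side {'s': 70, 'x': 569.52, 'y': -250.6, 'r': 30.43, 'th': 0.13, 'off': -1.53, 'nr': 531, 'nh': 459, 'rimz': 71.67, 'hm': [469.06, -265.46, 84.83]}
side {'s': 40, 'x': 577.89, 'y': -334.48, 'r': 17.44, 'th': 0.16, 'off': -1.08, 'nr': 231, 'nh': 535, 'rimz': 49.36, 'hm': [483.68, -350.7, 82.41]}
```

Block_60 is seated within 1 mm of its hoop, and the others are undisturbed. On with block_50.

Emit:
{"fn": "servo_tool", "kwargs": {"deltas": [[[0,0,12],[0,0,0]],[[0,0,32],[0,0,0]],[[0,0,48],[0,0,0]],[[0,0,55],[0,0,0]],[[0,0,55],[0,0,0]]]}}

```text
t: 10.87
ee_pos: [497.0, -174.7, 43.4]
orientation: [0.096, -3.138, -0.001]
ft_force: [-0.2, -0.3, -0.1]
width: 43.7
grasp_force: 0.0
```

Emit:
{"fn": "servo_tool", "kwargs": {"deltas": [[[0,0,0],[0,0,0]],[[0,0,0],[0,0,0]],[[0,0,0],[0,0,0]],[[0,0,0],[0,0,0]],[[0,0,0],[0,0,0]]], "grip": 1}}

```text
t: 11.28
ee_pos: [498.2, -175.4, 45.3]
orientation: [-0.096, 3.139, -0.001]
ft_force: [-0.4, 0.5, 1.4]
width: 15.2
grasp_force: 30.0
```

Emit:
{"fn": "servo_tool", "kwargs": {"deltas": [[[0,0,0],[0,0,0]],[[0,0,-3],[0,0,0]],[[0,0,-8],[0,0,0]],[[0,0,-14],[0,0,0]],[[0,0,-20],[0,0,0]]]}}

```text
t: 11.7
ee_pos: [497.8, -175.2, 65.2]
orientation: [0.096, -3.14, -0.0]
ft_force: [-0.0, 0.4, -1.3]
width: 15.5
grasp_force: 30.0
```

```bash
echo '[497.47,-175.26,64.7,0.06]'>cmd.json; python3 plan.py 36 497.47,-175.26,130,.06 496.6,257.6,130,-.105
```

```text
[[[0,0,-10],[0,0,-0]],[[0,0,-33],[0,0,-0]],[[0,0,-55],[0,0,-0]],[[0,0,-65],[0,0,-0]]]
  at [ 4.9747e+02 -1.7526e+02  1.2970e+02  6.0000e-02]
[[[0,3,0],[0,0,0]],[[-1,13,0],[0,0,0.01]],[[-2,29,0],[0,0,0.01]],[[-3,49,0],[0,0,0.02]],[[-4,74,0],[0,0,0.03]]]
[[[-1,28,0],[0,0,0.01]],[[-2,59,0],[0,0,0.02]],[[-3,91,0],[0,0,0.03]],[[-4,125,0],[0,0,0.05]],[[-5,159,0],[0,0,0.06]]]
[[[1,34,0],[0,0,0.01]],[[2,67,0],[0,0,0.02]],[[3,97,0],[0,0,0.04]],[[4,125,0],[0,0,0.05]],[[5,150,0],[0,0,0.06]]]
[[[2,21,0],[0,0,0]],[[3,36,0],[0,0,0.01]],[[4,46,0],[0,0,0.01]],[[5,49,0],[0,0,0.01]]]
  at [ 4.9618e+02  2.5726e+02  1.2970e+02 -1.0000e-01]
```

Emit:
{"fn": "servo_tool", "kwargs": {"deltas": [[[0,0,-10],[0,0,0]],[[0,0,-33],[0,0,0]],[[0,0,-55],[0,0,0]],[[0,0,-65],[0,0,0]]]}}

```text
t: 12.03
ee_pos: [499.1, -175.7, 132.7]
orientation: [-0.096, 3.137, -0.002]
ft_force: [0.6, -0.4, -1.0]
width: 15.0
grasp_force: 30.0
```

Emit:
{"fn": "servo_tool", "kwargs": {"deltas": [[[0,3,0],[0,0,0]],[[-1,13,0],[0,0,0.01]],[[-2,29,0],[0,0,0.01]],[[-3,49,0],[0,0,0.02]],[[-4,74,0],[0,0,0.03]]]}}

```text
t: 12.45
ee_pos: [496.7, -100.8, 128.9]
orientation: [0.046, -3.14, -0.0]
ft_force: [0.1, -0.6, -2.0]
width: 15.2
grasp_force: 30.0
```

Emit:
{"fn": "servo_tool", "kwargs": {"deltas": [[[-1,28,0],[0,0,0.01]],[[-2,59,0],[0,0,0.02]],[[-3,91,0],[0,0,0.03]],[[-4,125,0],[0,0,0.05]],[[-5,159,0],[0,0,0.06]]]}}

```text
t: 12.87
ee_pos: [496.3, 59.5, 128.8]
orientation: [-0.047, -3.14, 0.0]
ft_force: [1.0, 0.3, -1.0]
width: 15.2
grasp_force: 30.0
```

Emit:
{"fn": "servo_tool", "kwargs": {"deltas": [[[1,34,0],[0,0,0.01]],[[2,67,0],[0,0,0.02]],[[3,97,0],[0,0,0.04]],[[4,125,0],[0,0,0.05]],[[5,150,0],[0,0,0.06]]]}}

```text
t: 13.28
ee_pos: [495.6, 209.8, 128.7]
orientation: [-0.139, -3.137, 0.001]
ft_force: [0.1, -0.0, -0.7]
width: 15.1
grasp_force: 30.0
```

Emit:
{"fn": "servo_tool", "kwargs": {"deltas": [[[2,21,0],[0,0,0]],[[3,36,0],[0,0,0.01]],[[4,46,0],[0,0,0.01]],[[5,49,0],[0,0,0.01]],[[5,49,0],[0,0,0.01]]]}}

```text
t: 13.7
ee_pos: [495.4, 257.5, 129.0]
orientation: [-0.153, -3.137, 0.001]
ft_force: [-0.4, -0.8, -0.4]
width: 15.4
grasp_force: 30.0
```

Emit:
{"fn": "servo_tool", "kwargs": {"deltas": [[[0,0,10],[0,0,0]],[[0,0,28],[0,0,0]],[[0,0,46],[0,0,0]],[[0,0,57],[0,0,0]],[[0,0,60],[0,0,0]]]}}

```text
t: 14.12
ee_pos: [494.6, 255.7, 67.3]
orientation: [-0.157, -3.134, 0.003]
ft_force: [0.9, -0.1, -1.4]
width: 15.3
grasp_force: 30.0
```

```bash
python3 - <<'E' 2>/dev/null
from fit import *
ee=ctrl.get_obs()["ee_pos"];print(ee)
for n in ("top","side"):
    p=get_image(n);W=cloud(p)
    r=fit_block(W,50,562,250,-.1,20+ee[2]-44.5);print(n,{k:np.round(v,2).tolist() for k,v in r.items()})
print(ctrl.get_obs()["ee_pos"])
E
```

```text
[494.619323   255.65723385  67.29537933]
top {'s': 50, 'x': 562.8, 'y': 245.86, 'r': 21.34, 'th': 0.0, 'off': nan, 'nr': 111, 'nh': 0, 'rimz': 78.49, 'hm': [nan, nan, nan]}
side {'s': 50, 'x': 558.02, 'y': 248.91, 'r': 21.89, 'th': -0.13, 'off': -7.24, 'nr': 99, 'nh': 317, 'rimz': 78.48, 'hm': [452.28, 255.01, 107.4]}
[495.57757675 256.43871114  68.80734596]
```

Emit:
{"fn": "servo_tool", "kwargs": {"deltas": [[[0,1,4],[0,0,0]],[[0,2,9],[0,0,0]],[[0,2,14],[0,0,0]],[[0,2,18],[0,0,0]],[[0,2,20],[0,0,0]]]}}

```text
t: 14.63
ee_pos: [496.0, 259.3, 49.2]
orientation: [-0.155, -3.137, 0.0]
ft_force: [0.1, -1.0, -1.6]
width: 15.5
grasp_force: 30.0
```

Emit:
{"fn": "servo_tool", "kwargs": {"deltas": [[[0,0,0],[0,0,0]],[[0,0,1],[0,0,0]],[[0,0,2],[0,0,0]],[[0,0,3],[0,0,0]]]}}

```text
t: 14.97
ee_pos: [496.4, 259.4, 46.8]
orientation: [0.155, 3.137, 0.0]
ft_force: [0.0, -0.3, -0.9]
width: 15.5
grasp_force: 30.0
```

Emit:
{"fn": "servo_tool", "kwargs": {"deltas": [[[0,0,1],[0,0,0]],[[0,0,2],[0,0,0]],[[0,0,2],[0,0,0]]]}}

```text
t: 15.22
ee_pos: [496.3, 259.4, 45.3]
orientation: [0.155, 3.138, 0.0]
ft_force: [-2.3, 0.3, 6.6]
width: 15.3
grasp_force: 30.0
```

```bash
python3 - <<'E' 2>/dev/null
from fit import *
o=ctrl.get_obs();print(o["ee_pos"],o["ft_force"])
for n in ("top","side"):
    p=get_image(n);W=cloud(p)
    r=fit_block(W,50,562,250,-.1,20);print(n,{k:np.round(v,2).tolist() for k,v in r.items()})
E
echo '[496.3,259.3,44.7,-0.1]'>cmd.json; python3 plan.py 36 496.3,259.3,140,-.1 507,-259.5,140,.13 
```

```text
[496.28706707 259.38316567  45.3158326 ] [-2.2520237   0.30316603  6.58245725]
top {'s': 50, 'x': 564.89, 'y': 248.72, 'r': 20.88, 'th': 0.0, 'off': nan, 'nr': 117, 'nh': 0, 'rimz': 57.47, 'hm': [nan, nan, nan]}
side {'s': 50, 'x': 559.11, 'y': 251.9, 'r': 21.61, 'th': -0.07, 'off': 0.75, 'nr': 98, 'nh': 286, 'rimz': 56.59, 'hm': [450.65, 259.79, 86.25]}
[[[0,0,-15],[0,0,-0]],[[0,0,-48],[0,0,-0]],[[0,0,-80],[0,0,-0]],[[0,0,-95],[0,0,-0]]]
  at [ 4.963e+02  2.593e+02  1.397e+02 -1.000e-01]
[[[0,-3,0],[0,0,-0]],[[-1,-12,0],[0,0,-0.01]],[[-3,-26,0],[0,0,-0.01]],[[-5,-45,0],[0,0,-0.02]],[[-8,-68,0],[0,0,-0.03]]]
[[[-3,-26,0],[0,0,-0.01]],[[-5,-55,0],[0,0,-0.03]],[[-8,-87,0],[0,0,-0.04]],[[-11,-120,0],[0,0,-0.05]],[[-14,-155,0],[0,0,-0.07]]]
[[[-1,-35,0],[0,0,-0.02]],[[-2,-71,0],[0,0,-0.03]],[[-2,-105,0],[0,0,-0.05]],[[-3,-139,0],[0,0,-0.06]],[[-4,-171,0],[0,0,-0.07]]]
[[[2,-29,0],[0,0,-0.02]],[[3,-55,0],[0,0,-0.03]],[[4,-78,0],[0,0,-0.04]],[[5,-97,0],[0,0,-0.05]],[[6,-112,0],[0,0,-0.05]]]
[[[1,-8,0],[0,0,-0.01]],[[1,-12,0],[0,0,-0.01]]]
  at [ 5.0689e+02 -2.5994e+02  1.3970e+02  1.3000e-01]
```

Emit:
{"fn": "servo_tool", "kwargs": {"deltas": [[[0,0,0],[0,0,0]],[[0,0,0],[0,0,0]],[[0,0,0],[0,0,0]],[[0,0,0],[0,0,0]],[[0,0,0],[0,0,0]]], "grip": 0}}

```text
t: 15.73
ee_pos: [496.2, 259.3, 44.6]
orientation: [-0.155, -3.138, 0.0]
ft_force: [0.5, -0.2, 0.7]
width: 43.2
grasp_force: 0.0
```

Emit:
{"fn": "servo_tool", "kwargs": {"deltas": [[[0,0,-15],[0,0,0]],[[0,0,-48],[0,0,0]],[[0,0,-80],[0,0,0]],[[0,0,-95],[0,0,0]]]}}

```text
t: 16.07
ee_pos: [497.6, 260.0, 142.9]
orientation: [0.155, 3.135, 0.003]
ft_force: [-0.3, 0.4, -0.5]
width: 44.1
grasp_force: 0.0
```

Emit:
{"fn": "servo_tool", "kwargs": {"deltas": [[[0,-3,0],[0,0,0]],[[-1,-12,0],[0,0,-0.01]],[[-3,-26,0],[0,0,-0.01]],[[-5,-45,0],[0,0,-0.02]],[[-8,-68,0],[0,0,-0.03]]]}}

```text
t: 16.48
ee_pos: [496.1, 189.2, 137.9]
orientation: [-0.106, -3.137, 0.002]
ft_force: [0.6, 0.5, -0.4]
width: 43.7
grasp_force: 0.0
```

Emit:
{"fn": "servo_tool", "kwargs": {"deltas": [[[-3,-26,0],[0,0,-0.01]],[[-5,-55,0],[0,0,-0.03]],[[-8,-87,0],[0,0,-0.04]],[[-11,-120,0],[0,0,-0.05]],[[-14,-155,0],[0,0,-0.07]]]}}

```text
t: 16.9
ee_pos: [498.9, 32.9, 138.0]
orientation: [0.003, -3.138, 0.0]
ft_force: [0.4, -0.4, 0.1]
width: 43.8
grasp_force: 0.0
```

Emit:
{"fn": "servo_tool", "kwargs": {"deltas": [[[-1,-35,0],[0,0,-0.02]],[[-2,-71,0],[0,0,-0.03]],[[-2,-105,0],[0,0,-0.05]],[[-3,-139,0],[0,0,-0.06]],[[-4,-171,0],[0,0,-0.07]]]}}

```text
t: 17.32
ee_pos: [502.7, -138.3, 137.9]
orientation: [0.111, -3.136, -0.001]
ft_force: [-0.0, 0.4, 0.5]
width: 43.9
grasp_force: 0.0
```

Emit:
{"fn": "servo_tool", "kwargs": {"deltas": [[[2,-29,0],[0,0,-0.02]],[[3,-55,0],[0,0,-0.03]],[[4,-78,0],[0,0,-0.04]],[[5,-97,0],[0,0,-0.05]],[[6,-112,0],[0,0,-0.05]]]}}

```text
t: 17.73
ee_pos: [504.9, -249.9, 137.8]
orientation: [0.188, -3.133, -0.002]
ft_force: [-0.4, -0.6, -0.4]
width: 44.0
grasp_force: 0.0
```

Emit:
{"fn": "servo_tool", "kwargs": {"deltas": [[[1,-8,0],[0,0,-0.01]],[[1,-12,0],[0,0,-0.01]],[[1,-12,10],[0,0,-0.01]],[[1,-12,28],[0,0,-0.01]],[[1,-12,40],[0,0,-0.01]]]}}

```text
t: 18.15
ee_pos: [506.8, -258.8, 98.0]
orientation: [0.207, -3.134, -0.001]
ft_force: [0.3, 0.6, -0.4]
width: 43.6
grasp_force: 0.0
```

```bash
python3 - <<'E' 2>/dev/null
from fit import *
o=ctrl.get_obs();print(o["ee_pos"],o["ft_force"],o["orientation"])
for n in ("top","side"):
    p=get_image(n);W=cloud(p)
    r=fit_block(W,50,562,250,-.1,20);print(n,{k:np.round(v,2).tolist() for k,v in r.items()})
    if n=="side": cv2.imwrite("pics/c.png",cv2.resize(p["frame"][30:400,80:430],None,fx=1.6,fy=1.6,interpolation=2))
E
```

```text
[ 506.75783075 -258.76532737   98.03436409] [ 0.25473532  0.63486328 -0.37108389] [ 2.06942421e-01 -3.13369257e+00 -1.28879936e-03]
top {'s': 50, 'x': 563.64, 'y': 250.11, 'r': 21.9, 'th': -0.09, 'off': -0.76, 'nr': 180, 'nh': 333, 'rimz': 56.9, 'hm': [467.66, 258.27, 82.53]}
side {'s': 50, 'x': 558.65, 'y': 251.46, 'r': 21.59, 'th': -0.09, 'off': -2.5, 'nr': 187, 'nh': 375, 'rimz': 56.8, 'hm': [462.38, 257.85, 81.28]}
```

View pics/c.png

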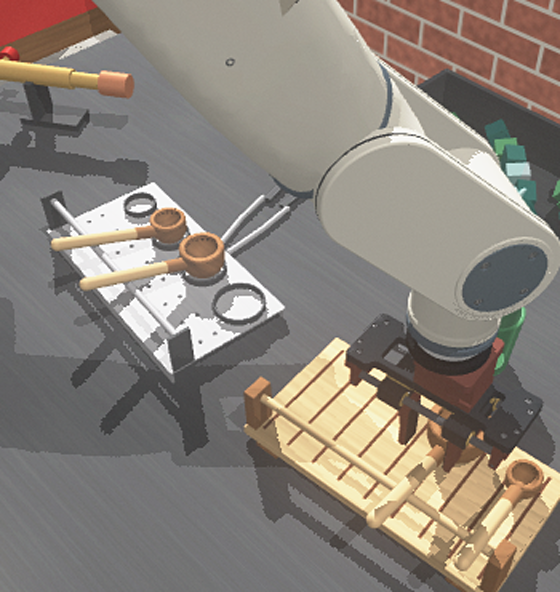

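Blocks 50 and 60 (pixels 168,225 and 203,255) stand in their hoops, and the gripper straddles block_70's handle.

Emit:
{"fn": "servo_tool", "kwargs": {"deltas": [[[0,0,12],[0,0,0]],[[0,0,30],[0,0,0]],[[0,0,46],[0,0,0]],[[0,0,52],[0,0,0]],[[0,0,52],[0,0,0]]]}}

```text
t: 18.67
ee_pos: [506.6, -259.2, 46.2]
orientation: [0.206, -3.133, -0.002]
ft_force: [-0.2, 0.3, 0.5]
width: 44.1
grasp_force: 0.0
```

Emit:
{"fn": "servo_tool", "kwargs": {"deltas": [[[0,0,0],[0,0,0]],[[0,0,0],[0,0,0]],[[0,0,0],[0,0,0]],[[0,0,0],[0,0,0]],[[0,0,0],[0,0,0]]], "grip": 1}}

```text
t: 19.08
ee_pos: [507.7, -260.1, 48.3]
orientation: [-0.206, 3.134, -0.001]
ft_force: [-0.5, 1.5, 2.5]
width: 15.7
grasp_force: 30.0
```

Emit:
{"fn": "servo_tool", "kwargs": {"deltas": [[[0,0,0],[0,0,0]],[[0,0,-3],[0,0,0]],[[0,0,-8],[0,0,0]],[[0,0,-14],[0,0,0]],[[0,0,-20],[0,0,0]]]}}

```text
t: 19.5
ee_pos: [507.3, -259.9, 68.2]
orientation: [0.206, -3.135, -0.0]
ft_force: [-0.7, -0.6, -0.9]
width: 15.7
grasp_force: 30.0
```

```bash
echo '[506.9,-259.9,67.7,0.13]'>cmd.json; python3 plan.py 36 506.9,-259.9,130,.13 478.5,91.5,130,-.105
```

```text
[[[0,0,-10],[0,0,-0]],[[0,0,-31],[0,0,-0]],[[0,0,-53],[0,0,-0]],[[0,0,-62],[0,0,-0]]]
  at [ 5.069e+02 -2.599e+02  1.297e+02  1.300e-01]
[[[0,4,0],[0,0,0]],[[-1,17,0],[0,0,0.01]],[[-2,37,0],[0,0,0.02]],[[-3,62,0],[0,0,0.04]],[[-5,91,0],[0,0,0.06]]]
[[[1,33,0],[0,0,0.02]],[[1,68,0],[0,0,0.05]],[[2,103,0],[0,0,0.07]],[[2,137,0],[0,0,0.09]],[[2,170,0],[0,0,0.11]]]
[[[4,29,0],[0,0,0.02]],[[7,54,0],[0,0,0.04]],[[9,74,0],[0,0,0.05]],[[11,86,0],[0,0,0.06]],[[11,91,0],[0,0,0.06]]]
  at [ 4.7882e+02  9.1790e+01  1.2970e+02 -1.0000e-01]
```

Emit:
{"fn": "servo_tool", "kwargs": {"deltas": [[[0,0,-10],[0,0,0]],[[0,0,-31],[0,0,0]],[[0,0,-53],[0,0,0]],[[0,0,-62],[0,0,0]]]}}

```text
t: 19.83
ee_pos: [508.7, -260.7, 132.9]
orientation: [-0.206, 3.132, -0.003]
ft_force: [0.7, -0.4, -1.9]
width: 15.3
grasp_force: 30.0
```

Emit:
{"fn": "servo_tool", "kwargs": {"deltas": [[[0,4,0],[0,0,0]],[[-1,17,0],[0,0,0.01]],[[-2,37,0],[0,0,0.02]],[[-3,62,0],[0,0,0.04]],[[-5,91,0],[0,0,0.06]]]}}

```text
t: 20.25
ee_pos: [499.6, -168.4, 128.8]
orientation: [0.108, -3.139, -0.001]
ft_force: [0.5, 0.0, -1.3]
width: 15.5
grasp_force: 30.0
```

Emit:
{"fn": "servo_tool", "kwargs": {"deltas": [[[1,33,0],[0,0,0.02]],[[1,68,0],[0,0,0.05]],[[2,103,0],[0,0,0.07]],[[2,137,0],[0,0,0.09]],[[2,170,0],[0,0,0.11]]]}}

```text
t: 20.67
ee_pos: [485.0, 2.2, 128.9]
orientation: [-0.063, -3.139, -0.0]
ft_force: [0.1, 0.1, -1.0]
width: 15.2
grasp_force: 30.0
```

Emit:
{"fn": "servo_tool", "kwargs": {"deltas": [[[4,29,0],[0,0,0.02]],[[7,54,0],[0,0,0.04]],[[9,74,0],[0,0,0.05]],[[11,86,0],[0,0,0.06]],[[11,91,0],[0,0,0.06]]]}}

```text
t: 21.08
ee_pos: [477.7, 93.4, 128.9]
orientation: [-0.152, -3.136, 0.0]
ft_force: [-0.5, -0.7, -1.5]
width: 15.1
grasp_force: 30.0
```

Emit:
{"fn": "servo_tool", "kwargs": {"deltas": [[[0,0,0],[0,0,0]],[[0,0,10],[0,0,0]],[[0,0,28],[0,0,0]],[[0,0,43],[0,0,0]],[[0,0,50],[0,0,0]]]}}

```text
t: 21.5
ee_pos: [477.7, 90.5, 77.5]
orientation: [-0.157, -3.135, 0.001]
ft_force: [-0.4, 0.8, -1.7]
width: 15.0
grasp_force: 30.0
```

Emit:
{"fn": "servo_tool", "kwargs": {"deltas": [[[0,0,3],[0,0,0]],[[0,0,7],[0,0,0]],[[0,0,10],[0,0,0]],[[0,0,10],[0,0,0]],[[0,0,10],[0,0,0]]]}}

```text
t: 21.92
ee_pos: [479.2, 91.6, 69.9]
orientation: [0.155, 3.137, 0.0]
ft_force: [0.2, 0.3, -1.8]
width: 14.9
grasp_force: 30.0
```

```bash
python3 - <<'E' 2>/dev/null
from fit import *
ee=ctrl.get_obs()["ee_pos"];print(ee)
for n in ("top","side"):
    p=get_image(n);W=cloud(p)
    r=fit_block(W,70,544,83,-.1,20+ee[2]-47.7);print(n,{k:np.round(v,2).tolist() for k,v in r.items()})
print(ctrl.get_obs()["ee_pos"])
E
```

```text
[479.21268045  91.64026981  69.94660196]
top {'s': 70, 'x': 538.88, 'y': 83.67, 'r': 38.7, 'th': 0.0, 'off': nan, 'nr': 37, 'nh': 0, 'rimz': 93.4, 'hm': [nan, nan, nan]}
side {'s': 70, 'x': 538.21, 'y': 87.04, 'r': 33.86, 'th': -0.07, 'off': -2.82, 'nr': 120, 'nh': 369, 'rimz': 92.82, 'hm': [431.26, 92.15, 108.61]}
[479.28348892  91.76123679  70.12768292]
```

```bash
python3 - <<'E' 2>/dev/null
from fit import *
for n in ("top","side"):
    p=get_image(n);W=cloud(p);P=W.reshape(-1,3);P=P[np.isfinite(P).all(1)]
    Q=P[(abs(P[:,2]-93)<7)&(np.hypot(P[:,0]-544,P[:,1]-84)<42)&(P[:,0]>530)&(P[:,2]>86)]
    c=np.array([544,84.])
    for _ in range(5):
        d=np.hypot(*(Q[:,:2]-c).T);S=Q[(d>25)&(d<38)]
        c=least_squares(lambda q:np.hypot(S[:,0]-q[0],S[:,1]-q[1])-30.8,c,loss='soft_l1').x
    for a in(530,540,550,560,570):
        s=S[(S[:,0]>a)&(S[:,0]<a+10)];print(a,len(s),np.percentile(s[:,2],[20,50,90]).round(1) if len(s) else '')
    print(n,c,len(S))
cv2.imwrite("pics/d.png",cv2.resize(p["frame"][60:280,80:330],None,fx=2.6,fy=2.6,interpolation=2))
E
```

```text
530 0 
540 0 
550 0 
560 0 
570 38 [92.2 94.1 95.9]
top [547.09028175  85.06245756] 40
530 13 [89.  91.4 93.6]
540 25 [90.5 92.9 94. ]
550 25 [90.1 93.1 94.1]
560 46 [91.5 92.9 95.4]
570 32 [92.  93.7 95.2]
side [541.38979702  83.94981182] 141
```

View pics/d.png

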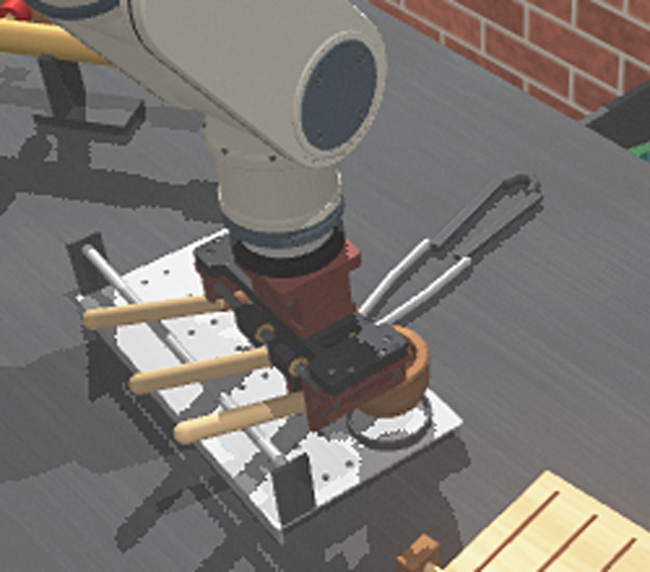

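Block_70 hangs level directly over hoop_70 (bowl at about 400,370, hoop at 390,415). I'll lower it.

Emit:
{"fn": "servo_tool", "kwargs": {"deltas": [[[0,-1,4],[0,0,0]],[[0,-1,9],[0,0,0]],[[0,-1,14],[0,0,0]],[[0,-1,18],[0,0,0]],[[0,-1,19],[0,0,0]]]}}

```text
t: 22.53
ee_pos: [478.2, 90.6, 49.7]
orientation: [-0.155, -3.136, 0.001]
ft_force: [0.7, 0.2, -0.8]
width: 15.6
grasp_force: 30.0
```

Emit:
{"fn": "servo_tool", "kwargs": {"deltas": [[[0,0,1],[0,0,0]],[[0,0,2],[0,0,0]],[[0,0,2],[0,0,0]],[[0,0,2],[0,0,0]]]}}

```text
t: 22.87
ee_pos: [478.9, 90.7, 48.8]
orientation: [0.155, 3.138, 0.0]
ft_force: [0.1, 0.9, -1.8]
width: 15.4
grasp_force: 30.0
```

Emit:
{"fn": "servo_tool", "kwargs": {"deltas": [[[0,0,1],[0,0,0]],[[0,0,1],[0,0,0]],[[0,0,1],[0,0,0]]]}}

```text
t: 23.12
ee_pos: [479.0, 90.8, 48.2]
orientation: [0.155, 3.137, 0.0]
ft_force: [-2.4, -0.3, 5.6]
width: 15.3
grasp_force: 30.0
```

```bash
python3 - <<'E' 2>/dev/null
from fit import *
o=ctrl.get_obs();print(o["ee_pos"],o["ft_force"])
for n in ("side",):
    p=get_image(n);W=cloud(p)
    r=fit_block(W,70,544,83,-.1,20);print(n,{k:np.round(v,2).tolist() for k,v in r.items()})
E
echo '[478.8,90.8,47.7,-0.1]'>cmd.json; python3 plan.py 36 478.8,90.8,140,-.1 515.5,-346,140,.16 
```

```text
[478.97501759  90.80303833  48.23897501] [-2.36132284 -0.26240095  5.64296371]
side {'s': 70, 'x': 538.84, 'y': 85.3, 'r': 33.16, 'th': -0.12, 'off': -7.29, 'nr': 136, 'nh': 359, 'rimz': 72.0, 'hm': [431.84, 90.45, 86.1]}
[[[0,0,-14],[0,0,-0]],[[0,0,-46],[0,0,-0]],[[0,0,-78],[0,0,-0]],[[0,0,-92],[0,0,-0]]]
  at [ 4.788e+02  9.080e+01  1.397e+02 -1.000e-01]
[[[-1,-3,0],[0,0,-0]],[[-2,-13,0],[0,0,-0.01]],[[-5,-29,0],[0,0,-0.02]],[[-9,-49,0],[0,0,-0.03]],[[-14,-74,0],[0,0,-0.04]]]
[[[-4,-28,0],[0,0,-0.02]],[[-8,-59,0],[0,0,-0.04]],[[-13,-91,0],[0,0,-0.06]],[[-18,-125,0],[0,0,-0.08]],[[-23,-160,0],[0,0,-0.1]]]
[[[-1,-34,0],[0,0,-0.02]],[[-3,-67,0],[0,0,-0.04]],[[-4,-98,0],[0,0,-0.06]],[[-5,-126,0],[0,0,-0.08]],[[-7,-151,0],[0,0,-0.09]]]
[[[1,-21,0],[0,0,-0.01]],[[2,-37,0],[0,0,-0.02]],[[3,-47,0],[0,0,-0.03]],[[3,-50,0],[0,0,-0.03]]]
  at [ 5.1525e+02 -3.4589e+02  1.3970e+02  1.6000e-01]
```

Emit:
{"fn": "servo_tool", "kwargs": {"deltas": [[[0,0,0],[0,0,0]],[[0,0,0],[0,0,0]],[[0,0,0],[0,0,0]],[[0,0,0],[0,0,0]],[[0,0,0],[0,0,0]]], "grip": 0}}

```text
t: 23.58
ee_pos: [478.9, 90.7, 47.7]
orientation: [0.155, 3.138, 0.0]
ft_force: [0.0, -0.3, 0.1]
width: 42.9
grasp_force: 0.0
```

Emit:
{"fn": "servo_tool", "kwargs": {"deltas": [[[0,0,-14],[0,0,0]],[[0,0,-46],[0,0,0]],[[0,0,-78],[0,0,0]],[[0,0,-92],[0,0,0]]]}}

```text
t: 23.92
ee_pos: [480.3, 90.9, 142.7]
orientation: [0.155, 3.134, 0.001]
ft_force: [1.5, -0.6, 0.8]
width: 44.2
grasp_force: 0.0
```

Emit:
{"fn": "servo_tool", "kwargs": {"deltas": [[[-1,-3,0],[0,0,0]],[[-2,-13,0],[0,0,-0.01]],[[-5,-29,0],[0,0,-0.02]],[[-9,-49,0],[0,0,-0.03]],[[-14,-74,0],[0,0,-0.04]]]}}

```text
t: 24.33
ee_pos: [484.8, 15.4, 138.7]
orientation: [-0.089, -3.139, -0.0]
ft_force: [0.3, 0.6, -0.2]
width: 43.8
grasp_force: 0.0
```

Emit:
{"fn": "servo_tool", "kwargs": {"deltas": [[[-4,-28,0],[0,0,-0.02]],[[-8,-59,0],[0,0,-0.04]],[[-13,-91,0],[0,0,-0.06]],[[-18,-125,0],[0,0,-0.08]],[[-23,-160,0],[0,0,-0.1]]]}}

```text
t: 24.75
ee_pos: [498.3, -146.8, 138.6]
orientation: [0.067, -3.139, -0.001]
ft_force: [0.8, 1.0, 1.1]
width: 44.0
grasp_force: 0.0
```

Emit:
{"fn": "servo_tool", "kwargs": {"deltas": [[[-1,-34,0],[0,0,-0.02]],[[-3,-67,0],[0,0,-0.04]],[[-4,-98,0],[0,0,-0.06]],[[-5,-126,0],[0,0,-0.08]],[[-7,-151,0],[0,0,-0.09]]]}}

```text
t: 25.17
ee_pos: [511.3, -297.8, 138.2]
orientation: [0.206, -3.133, -0.001]
ft_force: [-0.3, 0.1, -0.5]
width: 43.9
grasp_force: 0.0
```

Emit:
{"fn": "servo_tool", "kwargs": {"deltas": [[[1,-21,0],[0,0,-0.01]],[[2,-37,0],[0,0,-0.02]],[[3,-47,0],[0,0,-0.03]],[[3,-50,0],[0,0,-0.03]],[[3,-50,10],[0,0,-0.03]]]}}

```text
t: 25.58
ee_pos: [516.4, -346.8, 130.2]
orientation: [-0.251, 3.13, -0.002]
ft_force: [0.2, -0.9, 0.5]
width: 44.1
grasp_force: 0.0
```

Emit:
{"fn": "servo_tool", "kwargs": {"deltas": [[[0,0,8],[0,0,0]],[[0,0,20],[0,0,0]],[[0,0,30],[0,0,0]],[[0,0,30],[0,0,0]],[[0,0,30],[0,0,0]]]}}

```text
t: 26.0
ee_pos: [515.3, -345.0, 98.4]
orientation: [0.254, -3.13, -0.002]
ft_force: [0.6, -0.2, 0.2]
width: 43.9
grasp_force: 0.0
```

```bash
python3 - <<'E' 2>/dev/null
from fit import *
o=ctrl.get_obs();print(o["ee_pos"],o["orientation"],o["qpos"][5])
for n in ("top","side"):
    p=get_image(n);W=cloud(p)
    for a in((70,544,83,-.1),(40,580,-335,.16)):
        try:
            r=fit_block(W,*a,20);print(n,{k:np.round(v,2).tolist() for k,v in r.items()})
        except Exception as e:print(e)
E
```

```text
[ 515.26890769 -344.95451025   98.44982448] [ 2.53854144e-01 -3.12951356e+00 -2.32860761e-03] -2.3418019752566477
top {'s': 70, 'x': 546.21, 'y': 82.43, 'r': 30.33, 'th': -0.09, 'off': -0.74, 'nr': 308, 'nh': 297, 'rimz': 72.29, 'hm': [445.81, 91.13, 84.9]}
top {'s': 40, 'x': 583.66, 'y': -335.87, 'r': 17.13, 'th': 0.12, 'off': -3.4, 'nr': 119, 'nh': 145, 'rimz': 49.67, 'hm': [460.93, -353.87, 94.38]}
side {'s': 70, 'x': 541.22, 'y': 83.19, 'r': 30.29, 'th': -0.09, 'off': -2.42, 'nr': 361, 'nh': 395, 'rimz': 71.87, 'hm': [440.88, 90.22, 83.22]}
side {'s': 40, 'x': 578.02, 'y': -334.75, 'r': 17.59, 'th': 0.16, 'off': -0.5, 'nr': 137, 'nh': 535, 'rimz': 49.63, 'hm': [483.22, -350.75, 82.67]}
```

Block_70 is seated dead centre. Now block_40.

Emit:
{"fn": "servo_tool", "kwargs": {"deltas": [[[0,0,12],[0,0,0]],[[0,0,32],[0,0,0]],[[0,0,49],[0,0,0]],[[0,0,56],[0,0,0]],[[0,0,56],[0,0,0]]]}}

```text
t: 26.52
ee_pos: [514.7, -345.2, 41.7]
orientation: [0.253, -3.129, -0.003]
ft_force: [-0.4, 0.2, 0.3]
width: 43.8
grasp_force: 0.0
```

Emit:
{"fn": "servo_tool", "kwargs": {"deltas": [[[0,0,0],[0,0,0]],[[0,0,0],[0,0,0]],[[0,0,0],[0,0,0]],[[0,0,0],[0,0,0]],[[0,0,0],[0,0,0]]], "grip": 1}}

```text
t: 26.93
ee_pos: [516.2, -346.2, 44.4]
orientation: [-0.253, 3.13, -0.001]
ft_force: [-0.3, 1.0, 1.3]
width: 15.1
grasp_force: 30.0
```

Emit:
{"fn": "servo_tool", "kwargs": {"deltas": [[[0,0,0],[0,0,0]],[[0,0,-3],[0,0,0]],[[0,0,-8],[0,0,0]],[[0,0,-14],[0,0,0]],[[0,0,-20],[0,0,0]]]}}

```text
t: 27.35
ee_pos: [515.8, -345.9, 64.3]
orientation: [0.253, -3.131, 0.0]
ft_force: [-0.3, -0.5, 0.2]
width: 15.4
grasp_force: 30.0
```

```bash
echo '[515.25,-345.9,63.7,0.16]'>cmd.json; python3 plan.py 36 515.25,-345.9,130,.16 505,342,130,-.105
```

```text
[[[0,0,-10],[0,0,-0]],[[0,0,-33],[0,0,-0]],[[0,0,-56],[0,0,-0]],[[0,0,-66],[0,0,-0]]]
  at [ 5.1525e+02 -3.4590e+02  1.2970e+02  1.6000e-01]
[[[0,2,0],[0,0,0]],[[-1,9,0],[0,0,0]],[[-3,20,0],[0,0,0.01]],[[-5,35,0],[0,0,0.01]],[[-8,54,0],[0,0,0.02]]]
[[[-3,21,0],[0,0,0.01]],[[-6,46,0],[0,0,0.02]],[[-9,73,0],[0,0,0.03]],[[-13,102,0],[0,0,0.04]],[[-17,133,0],[0,0,0.05]]]
[[[-2,33,0],[0,0,0.02]],[[-5,67,0],[0,0,0.03]],[[-7,102,0],[0,0,0.04]],[[-10,137,0],[0,0,0.06]],[[-13,173,0],[0,0,0.07]]]
[[[0,35,0],[0,0,0.01]],[[0,70,0],[0,0,0.03]],[[0,104,0],[0,0,0.04]],[[0,137,0],[0,0,0.05]],[[0,168,0],[0,0,0.06]]]
[[[1,30,0],[0,0,0.02]],[[3,57,0],[0,0,0.03]],[[4,82,0],[0,0,0.04]],[[5,103,0],[0,0,0.04]],[[6,122,0],[0,0,0.05]]]
[[[2,15,0],[0,0,0.01]],[[3,26,0],[0,0,0.01]],[[4,33,0],[0,0,0.01]],[[4,35,0],[0,0,0.02]]]
  at [ 5.0490e+02  3.4155e+02  1.2970e+02 -1.1000e-01]
```

Emit:
{"fn": "servo_tool", "kwargs": {"deltas": [[[0,0,-10],[0,0,0]],[[0,0,-33],[0,0,0]],[[0,0,-56],[0,0,0]],[[0,0,-66],[0,0,0]]]}}

```text
t: 27.68
ee_pos: [517.1, -346.8, 133.2]
orientation: [-0.253, 3.128, -0.004]
ft_force: [0.9, 0.3, -0.3]
width: 15.6
grasp_force: 30.0
```

Emit:
{"fn": "servo_tool", "kwargs": {"deltas": [[[0,2,0],[0,0,0]],[[-1,9,0],[0,0,0]],[[-3,20,0],[0,0,0.01]],[[-5,35,0],[0,0,0.01]],[[-8,54,0],[0,0,0.02]]]}}

```text
t: 28.1
ee_pos: [514.0, -290.1, 128.3]
orientation: [0.221, -3.132, -0.002]
ft_force: [0.1, -0.0, -0.8]
width: 15.4
grasp_force: 30.0
```

Emit:
{"fn": "servo_tool", "kwargs": {"deltas": [[[-3,21,0],[0,0,0.01]],[[-6,46,0],[0,0,0.02]],[[-9,73,0],[0,0,0.03]],[[-13,102,0],[0,0,0.04]],[[-17,133,0],[0,0,0.05]]]}}

```text
t: 28.52
ee_pos: [511.8, -155.1, 128.5]
orientation: [0.142, -3.136, -0.001]
ft_force: [-1.2, -0.1, -0.8]
width: 15.4
grasp_force: 30.0
```

Emit:
{"fn": "servo_tool", "kwargs": {"deltas": [[[-2,33,0],[0,0,0.02]],[[-5,67,0],[0,0,0.03]],[[-7,102,0],[0,0,0.04]],[[-10,137,0],[0,0,0.06]],[[-13,173,0],[0,0,0.07]]]}}

```text
t: 28.93
ee_pos: [508.5, 18.5, 128.6]
orientation: [0.032, -3.139, -0.0]
ft_force: [0.8, -1.1, -0.9]
width: 15.0
grasp_force: 30.0
```

Emit:
{"fn": "servo_tool", "kwargs": {"deltas": [[[0,35,0],[0,0,0.01]],[[0,70,0],[0,0,0.03]],[[0,104,0],[0,0,0.04]],[[0,137,0],[0,0,0.05]],[[0,168,0],[0,0,0.06]]]}}

```text
t: 29.35
ee_pos: [504.7, 186.4, 128.5]
orientation: [-0.06, -3.139, 0.001]
ft_force: [0.7, -0.7, -0.0]
width: 15.7
grasp_force: 30.0
```

Emit:
{"fn": "servo_tool", "kwargs": {"deltas": [[[1,30,0],[0,0,0.02]],[[3,57,0],[0,0,0.03]],[[4,82,0],[0,0,0.04]],[[5,103,0],[0,0,0.04]],[[6,122,0],[0,0,0.05]]]}}

```text
t: 29.77
ee_pos: [503.5, 308.0, 128.3]
orientation: [-0.137, -3.136, 0.002]
ft_force: [-0.1, 0.0, -1.0]
width: 15.2
grasp_force: 30.0
```

Emit:
{"fn": "servo_tool", "kwargs": {"deltas": [[[2,15,0],[0,0,0.01]],[[3,26,0],[0,0,0.01]],[[4,33,0],[0,0,0.01]],[[4,35,0],[0,0,0.02]],[[4,35,0],[0,0,0.02]]]}}

```text
t: 30.18
ee_pos: [504.1, 341.5, 129.2]
orientation: [-0.171, -3.136, 0.001]
ft_force: [0.1, -0.4, -1.3]
width: 15.2
grasp_force: 30.0
```

Emit:
{"fn": "servo_tool", "kwargs": {"deltas": [[[0,0,10],[0,0,0]],[[0,0,28],[0,0,0]],[[0,0,46],[0,0,0]],[[0,0,57],[0,0,0]],[[0,0,60],[0,0,0]]]}}

```text
t: 30.6
ee_pos: [503.3, 339.8, 67.2]
orientation: [-0.172, -3.134, 0.004]
ft_force: [0.1, -0.8, -1.1]
width: 15.1
grasp_force: 30.0
```

Emit:
{"fn": "servo_tool", "kwargs": {"deltas": [[[0,0,0],[0,0,0]],[[0,0,0],[0,0,0]],[[0,0,0],[0,0,0]]]}}

```text
t: 30.85
ee_pos: [505.3, 341.7, 70.5]
orientation: [0.171, 3.136, 0.001]
ft_force: [0.1, -0.3, -1.0]
width: 15.2
grasp_force: 30.0
```

```bash
python3 - <<'E' 2>/dev/null
from fit import *
ee=ctrl.get_obs()["ee_pos"];print(ee)
for n in ("top","side"):
    p=get_image(n);W=cloud(p)
    r=fit_block(W,40,570,334,-.1,20+ee[2]-43.4);print(n,{k:np.round(v,2).tolist() for k,v in r.items()})
cv2.imwrite("pics/e.png",cv2.resize(p["frame"][60:280,80:330],None,fx=2.6,fy=2.6,interpolation=2))
E
```

```text
[505.26689484 341.7075455   70.49390864]
top {'s': 40, 'x': 572.23, 'y': 331.74, 'r': 17.44, 'th': -0.3, 'off': -26.54, 'nr': 115, 'nh': 10, 'rimz': 75.76, 'hm': [483.26, 331.88, 100.45]}
side {'s': 40, 'x': 567.06, 'y': 333.81, 'r': 17.69, 'th': -0.11, 'off': -4.19, 'nr': 100, 'nh': 299, 'rimz': 75.58, 'hm': [466.61, 340.93, 109.42]}
```

View pics/e.png

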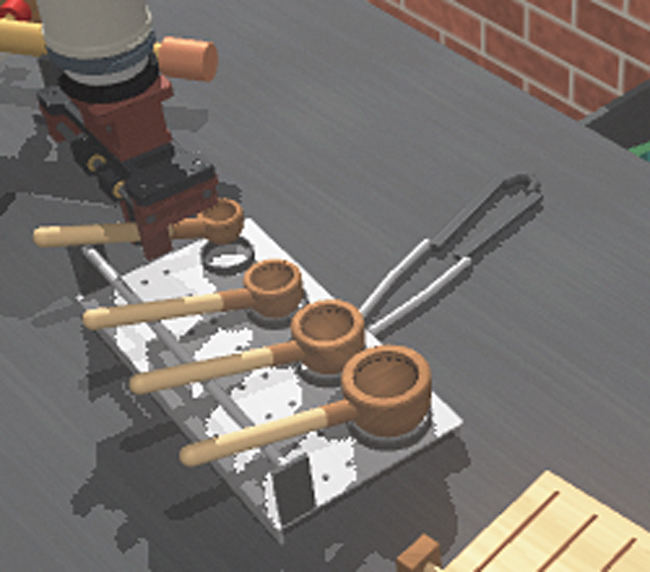

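Three blocks are seated with handles on the rail; block_40 (222,218) hangs over hoop_40 (228,255). I'll nudge it 1 mm and lower it.

Emit:
{"fn": "servo_tool", "kwargs": {"deltas": [[[-1,1,4],[0,0,0]],[[-1,1,10],[0,0,0]],[[-1,1,16],[0,0,0]],[[-1,1,20],[0,0,0]],[[-1,1,22],[0,0,0]]]}}

```text
t: 31.37
ee_pos: [505.2, 342.1, 46.5]
orientation: [-0.171, -3.136, 0.001]
ft_force: [0.3, -0.9, 0.1]
width: 15.6
grasp_force: 30.0
```

Emit:
{"fn": "servo_tool", "kwargs": {"deltas": [[[0,0,0],[0,0,0]],[[0,0,1],[0,0,0]],[[0,0,2],[0,0,0]],[[0,0,3],[0,0,0]]]}}

```text
t: 31.7
ee_pos: [505.9, 342.5, 44.8]
orientation: [0.171, 3.137, 0.0]
ft_force: [-0.8, -0.5, -0.4]
width: 15.0
grasp_force: 30.0
```

Emit:
{"fn": "servo_tool", "kwargs": {"deltas": [[[0,0,1],[0,0,0]],[[0,0,1],[0,0,0]],[[0,0,1],[0,0,0]]]}}

```text
t: 31.95
ee_pos: [505.8, 342.6, 44.4]
orientation: [0.171, 3.137, 0.001]
ft_force: [-1.0, -0.6, 5.4]
width: 15.2
grasp_force: 30.0
```

```bash
python3 - <<'E' 2>/dev/null
from fit import *
ee=ctrl.get_obs()["ee_pos"];print(ee)
for n in ("top","side"):
    p=get_image(n);W=cloud(p)
    r=fit_block(W,40,570,334,-.1,20);print(n,{k:np.round(v,2).tolist() for k,v in r.items()})
E
```

```text
[505.84268072 342.57539673  44.38458589]
top {'s': 40, 'x': 573.1, 'y': 332.28, 'r': 17.34, 'th': -0.12, 'off': -7.88, 'nr': 113, 'nh': 9, 'rimz': 49.46, 'hm': [460.54, 337.63, 85.16]}
side {'s': 40, 'x': 567.41, 'y': 335.49, 'r': 18.29, 'th': -0.09, 'off': -2.61, 'nr': 98, 'nh': 289, 'rimz': 49.6, 'hm': [463.83, 342.46, 84.42]}
```

Seated (rim 49.5 mm, contact force felt). Release, rise and move clear.

Emit:
{"fn": "servo_tool", "kwargs": {"deltas": [[[0,0,0],[0,0,0]],[[0,0,0],[0,0,0]],[[0,0,0],[0,0,0]],[[0,0,0],[0,0,0]],[[0,0,0],[0,0,0]]], "grip": 0}}

```text
t: 32.47
ee_pos: [505.7, 342.4, 43.6]
orientation: [-0.171, -3.137, 0.0]
ft_force: [-0.8, 0.6, -0.6]
width: 42.5
grasp_force: 0.0
```

Emit:
{"fn": "servo_tool", "kwargs": {"deltas": [[[0,0,-15],[0,0,0]],[[0,0,-45],[0,0,0]],[[0,0,-80],[0,0,0]],[[0,0,-110],[0,0,0]],[[0,0,-130],[0,0,0]]]}}

```text
t: 32.88
ee_pos: [506.6, 343.0, 176.7]
orientation: [0.171, 3.134, 0.003]
ft_force: [1.1, 0.7, 0.1]
width: 43.5
grasp_force: 0.0
```

Emit:
{"fn": "servo_tool", "kwargs": {"deltas": [[[0,30,0],[0,0,0]],[[0,65,0],[0,0,0]],[[0,100,0],[0,0,0]],[[0,130,0],[0,0,0]],[[0,150,0],[0,0,0]]]}}

```text
t: 33.3
ee_pos: [522.0, 494.2, 173.7]
orientation: [0.169, 3.137, 0.002]
ft_force: [0.2, -0.7, 0.1]
width: 44.2
grasp_force: 0.0
```

Emit:
{"fn": "servo_tool", "kwargs": {"deltas": [[[0,0,0],[0,0,0]],[[0,0,0],[0,0,0]],[[0,0,0],[0,0,0]],[[0,0,0],[0,0,0]],[[0,0,0],[0,0,0]]]}}

```text
t: 33.72
ee_pos: [522.1, 490.3, 173.7]
orientation: [-0.173, -3.137, 0.001]
ft_force: [-0.4, -0.4, -0.3]
width: 43.9
grasp_force: 0.0
```

```bash
python3 - <<'E' 2>/dev/null
from fit import *
for n in ("top","side"):
    p=get_image(n);W=cloud(p)
    for a in((40,570,334,-.1),(50,562,250,-.1),(60,553,167,-.1),(70,544,83,-.1)):
        r=fit_block(W,*a,20);print(n,{k:np.round(r[k],2).tolist() for k in("s","x","y","th","rimz","hm")})
    for q in("jacks","tumbler"):
        m=finder.silhouettes(q,p)[0]["mask"];print(q,np.nanmedian(W[m],0).round(0))
cv2.imwrite("pics/f.png",cv2.resize(p["frame"][60:280,80:330],None,fx=2.6,fy=2.6,interpolation=2))
E
```

```text
top {'s': 40, 'x': 572.15, 'y': 332.57, 'th': -0.1, 'rimz': 49.75, 'hm': [478.38, 341.18, 81.38]}
top {'s': 50, 'x': 563.5, 'y': 249.99, 'th': -0.09, 'rimz': 56.64, 'hm': [467.59, 258.25, 82.66]}
top {'s': 60, 'x': 555.57, 'y': 166.26, 'th': -0.1, 'rimz': 64.67, 'hm': [457.36, 174.96, 83.5]}
top {'s': 70, 'x': 546.14, 'y': 82.14, 'th': -0.09, 'rimz': 72.18, 'hm': [445.66, 91.12, 84.72]}
jacks [750. 215.   8.]
tumbler [ 726. -195.   57.]
side {'s': 40, 'x': 568.08, 'y': 334.2, 'th': -0.1, 'rimz': 49.41, 'hm': [473.75, 341.21, 80.02]}
side {'s': 50, 'x': 558.79, 'y': 251.51, 'th': -0.1, 'rimz': 56.7, 'hm': [462.13, 257.86, 81.42]}
side {'s': 60, 'x': 550.65, 'y': 167.61, 'th': -0.09, 'rimz': 64.58, 'hm': [451.89, 174.22, 82.25]}
side {'s': 70, 'x': 540.84, 'y': 83.37, 'th': -0.09, 'rimz': 71.89, 'hm': [439.47, 90.52, 83.86]}
jacks [743. 216.   8.]
tumbler [ 701. -190.   66.]
```

View pics/f.png

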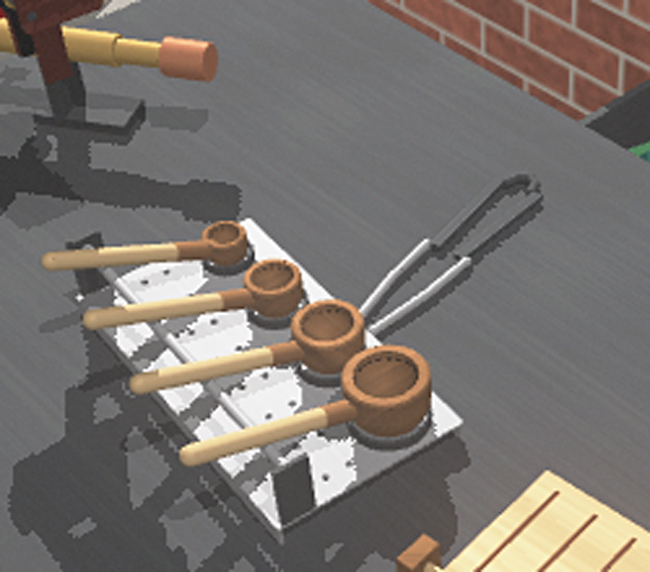

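All four blocks stand in their own hoops, level, with handles on the rail. The bystanders are unmoved.

```bash
python3 -c "
from workcell import close_job
print(close_job())"
```

```text
the job is handed in; nothing more can be done
None
```

All four blocks stand in their own hoops, bowls level and handles square on the rail; the final camera check put each foot within about 2 mm of its hoop's centre, with the jacks and tumbler still in place, and the job is handed in at about 34 s (no verdict came back).

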